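Clear the balance and weigh the stack of Petri dishes

ROBOT

A 6-joint arm with a two-finger parallel gripper is mounted at the origin on the work surface. World frame = base frame: x ahead of the robot, y to its left, z up, the work surface at z = 0. Lengths are in mm, angles in degrees, forces in N, time in s.
With the tool pointing down it reaches from about 375 to 900 mm from the base axis. Payload 3.1 kg.
Tool frame: the origin (TCP) lies on the front face of the gripper's body, between the roots of the fingers; the fingertips stand 73 mm ahead of it and the grasp point (between the pads) lies 54 mm ahead of it; z points along the fingers, y is the direction in which the jaws open and shut (so a half turn about z gives the same grasp; the last joint's range is limited). The gripper opens to 85 mm and grips with 20 to 120 N. Pads are 22 mm wide; open, the fingers measure 114 mm over their backs; the gripper's body (76 mm by 85 mm) begins 54 mm behind the grasp point. The pads swing forward as they close: fully open they stand 13 mm farther back than shut.
Start: joints at [-78.295, 30.224, 82.088, -0, 67.689, -10.227], TCP at [233.47, -579.732, 303.91] pointing down, gripper open.
Joint ranges: [-176.69, 176.69], [-43.24, 126.21], [12.49, 139.97], [-82, 262], [0, 151.66], [-163.58, 163.58]. Speed limits (degrees/s): [159.86, 159.86, 180, 180, 180, 180].

INTERFACE

Orientations are given as a 3x3 rotation matrix whose columns are the frame's x, y, z axes.
In Python, from plant import status, vision, job_done gives the robot as it stands. The module is installed in compiled form; this text tells all that it offers.
- The arm moves only by the tool send_rows, never from a script. Its argument "increments" is a list of rows, each a list of 3 entries, a list of its own where there are three numbers: the turn, a rotation vector about the tool's x, y, z in rad, then the shift along the tool's x, y, z in mm, then the opening, from 0 (shut) to 1 (fully open). In form: [[[ax, ay, az], [dx, dy, dz], gripper], ...]. A call has 1 to 10 rows; each row is the pose to reach, as a shift and turn from the pose measured when the call began, along the tool's axes at that moment; what a row does not reach only later rows make up. A row lasts 1/10 s, in which the tool goes at most 50 mm and 8.59 degrees, less where a joint would pass 70% of its speed; a pose out of reach is approached as far as the arm can. A call with a gripper value outside its range is refused whole. The fingers move at their own pace and stop on an object; the grip force is fixed at half the most. Time passes only in rows, so rows that repeat a pose let the fingers close. It gives the time, the measured TCP pose, the force and the opening at its end, in the units of the state.
- status.read_state(): the state, without advancing time (a new reading comes with each control period).
- vision.snapshot(name): name is "side" or "top"; returns a dict with "image" (384x512x3 uint8, blue, green, red), "camera_matrix" (3x3 intrinsics, pixels), "cam_to_world" (4x4, takes a point from camera to world coordinates). Camera axes: x right, y down, z forward; pixel columns grow to the right and rows downward; lengths in mm; the calibration is good to about 2 mm. A picture is of the moment at which its call begins. There is no depth.
- job_done(): hands the job in, once; it reports no verdict.
The state is a dict: "time_s": time; "qpos": joint angles; "joint_velocities": joint speeds; "joint_torque": joint torques, N m; "position": TCP position; "tool_rot": TCP orientation; "force": force on the tool from outside, world axes, zero at the start; "torque": the same for the moment, N m; "width": opening from 0.0 (shut) to 1.0 (fully open).
Only numpy, scipy, OpenCV 4.12 (cv2) and the standard library are available. Lean on these libraries where they do the work, as an engineer would, in place of code of your own. Each camera call takes 0.05 s, during which the arm holds its last target. There are 200 camera calls.

TASK

First clear away the tall stoppered graduated cylinders, the one left on the balance's pan and any on the bench: stand them all upright on the floor of the drip tray, without ever tipping one over. Then lay all the Petri dishes flat on the balance's pan in one straight stack, centred on the pan, and after that press the balance's tare button down; leave the beaker, the wash bottle and the tube rack alone.

Things in the scene. Friction and masses are not known exactly. Their poses are not given: they have to be found in the camera images.
- tray: White plastic drip tray, open on top, fixed to the bench: 120 mm (its x) by 260 mm (its y) outside, walls 5 mm thick and 18 mm high, floor 5 mm thick. Origin: centre of its underside, on the bench. Room for all the cylinders in one row along its y, about 78 mm apart.
- balance: White laboratory balance, fixed: 240 mm deep (its x, -x is its front) by 180 mm wide (its y), deck 50 mm high. A round steel pan (110 mm across) sits on its deck towards the back; display and tare button are on the deck at the front. Origin: centre of its underside, on the bench.
- pan (a point): Centre of the flat top face of the balance's pan, 62 mm above the bench; axes as the balance. The pan does not move.
- tare (a joint): Travel of the balance's tare button in m: 0 = up, 0.006 = fully down (about 5 N); it springs back. It counts as pressed beyond 0.004.
- tare_top (a point): Centre of the top face of the tare button (round, 28 mm across, pressed straight down), on the front right of the balance's deck (seen from the robot).
- cylA_mid (a point): Stoppered glass graduated cylinder, tall and top-heavy, 190 mm high, about 0.22 kg; it starts on the balance's pan. Foot 56 mm across and 10 mm high, straight tube 30 mm across from 10 to 166 mm, rim 36 mm across from 166 to 172 mm, then a rubber stopper 24 mm across up to 190 mm. Easily tipped: grip the tube high up (about 150 mm above its foot). Point: on its axis, half-way up (95 mm above its underside); z along its axis.
- cylB_mid (a point): Stoppered glass graduated cylinder, tall and top-heavy, 190 mm high, about 0.22 kg; it starts on the bench; may be absent. Foot 56 mm across and 10 mm high, straight tube 30 mm across from 10 to 166 mm, rim 36 mm across from 166 to 172 mm, then a rubber stopper 24 mm across up to 190 mm. Easily tipped: grip the tube high up (about 150 mm above its foot). Point: on its axis, half-way up (95 mm above its underside); z along its axis.
- cylC_mid (a point): Stoppered glass graduated cylinder, tall and top-heavy, 190 mm high, about 0.22 kg; it starts on the bench; may be absent. Foot 56 mm across and 10 mm high, straight tube 30 mm across from 10 to 166 mm, rim 36 mm across from 166 to 172 mm, then a rubber stopper 24 mm across up to 190 mm. Easily tipped: grip the tube high up (about 150 mm above its foot). Point: on its axis, half-way up (95 mm above its underside); z along its axis.
- dish1_mid (a point): Closed, flat, round Petri dish with a paper disc in it, 60 mm across and 15 mm thick, about 45 g, lying flat on the bench at the start; may be absent. Either way up is fine. Point: its centre, half-way up; z along its axis.
- dish2_mid (a point): Closed, flat, round Petri dish with a paper disc in it, 60 mm across and 15 mm thick, about 45 g, lying flat on the bench at the start; may be absent. Either way up is fine. Point: its centre, half-way up; z along its axis.
- dish3_mid (a point): Closed, flat, round Petri dish with a paper disc in it, 60 mm across and 15 mm thick, about 45 g, lying flat on the bench at the start; may be absent. Either way up is fine. Point: its centre, half-way up; z along its axis.
- dish4_mid (a point): Closed, flat, round Petri dish with a paper disc in it, 60 mm across and 15 mm thick, about 45 g, lying flat on the bench at the start; may be absent. Either way up is fine. Point: its centre, half-way up; z along its axis.
- dish5_mid (a point): Closed, flat, round Petri dish with a paper disc in it, 60 mm across and 15 mm thick, about 45 g, lying flat on the bench at the start; may be absent. Either way up is fine. Point: its centre, half-way up; z along its axis.
- beaker: Bystander: glass beaker, 76 mm across, 95 mm high, on the bench. Origin: centre of its underside.
- wash_bottle: Bystander: white plastic wash bottle, 68 mm across, 170 mm high, on the bench. Origin: centre of its underside.
- tube_rack: Bystander: low wooden rack with test tubes behind the balance, fixed, 70 mm (x) by 220 mm (y), 95 mm high. Origin: centre of its underside.

How it is judged:
By the outcome, as a careful person would: the job done as asked, in the order asked, and still so for the second after the job is handed in, with the robot touching nothing.
Of cylB, cylC only 1 to 2 are there at a start; the rules pass over those that are not, and their reading is None.
Of dish1, dish2, dish3, dish4, dish5 only 3 to 5 are there at a start; the rules pass over those that are not, and their reading is None.
At some moment in a run one of dish1, dish2, dish3, dish4, dish5 may be knocked a few centimetres aside while the robot is not near it.
It also fails if it takes over 210 s, if anything falls off the work surface, if the arm or the gripper's body presses on something with over 40 N, if the wrist force passes 120 N, or if a joint passes its speed limit or range.

## Working session

There is one attempt and no reset: what is moved stays moved. The work goes in short steps, Python scripts to look and compute and a tool call to move; the robot and the scene stay as the last step left them, time stands still between calls to the robot, and variables do not carry over. Pictures are saved under pics/ and viewed, about 12 in all and at most 16, crops included, and the job is handed in when it is done.

Besides the shell and the picture viewer there is one more tool, called after "Emit:" in YAML: its name, and indented under it one key for each argument. send_rows: Moves the arm, as the interface text tells. Its arguments: {"type":"object","properties":{"increments":{"type":"array","items":{"type":"array"}}},"required":["increments"]}

```bash
mkdir -p pics
cat > h.py <<'E'
import numpy as np, cv2
from plant import status, vision, job_done
def snap(cam,name=None,crop=None,scale=1):
    s=vision.snapshot(cam)
    if name:
        im=s["image"]
        if crop: a,b,c,d=crop; im=im[b:d,a:c]
        cv2.imwrite(f"pics/{name}.png",cv2.resize(im,None,fx=scale,fy=scale,interpolation=cv2.INTER_CUBIC))
    return s
def toz(s,u,v,z):
    T=np.array(s["cam_to_world"]);K=np.array(s["camera_matrix"])
    d=T[:3,:3]@np.linalg.solve(K,[u,v,1]);o=T[:3,3]
    return o+d*(z-o[2])/d[2]
def proj(s,p):
    T=np.linalg.inv(np.array(s["cam_to_world"]));K=np.array(s["camera_matrix"])
    q=K@(T[:3,:3]@np.array(p,float)+T[:3,3]);return q[:2]/q[2]
E
python3 - <<'E'
from h import *
np.set_printoptions(precision=3,suppress=True)
for c in("top","side"):
    s=snap(c,c+"0",None,1.5);print(c,s["camera_matrix"],s["cam_to_world"])
st=status.read_state();print(st["time_s"],st["position"],st["tool_rot"],st["force"])
E
```

```text
top [[375.697   0.    252.23 ]
 [  0.    375.697 194.777]
 [  0.      0.      1.   ]] [[   0.026   -0.99     0.141  457.454]
 [  -1.      -0.026   -0.001  -23.014]
 [   0.005   -0.141   -0.99  1089.169]
 [   0.       0.       0.       1.   ]]
side [[481.959   0.    263.675]
 [  0.    481.959 182.093]
 [  0.      0.      1.   ]] [[ -0.95   -0.206   0.236 294.256]
 [ -0.313   0.577  -0.754 922.364]
 [  0.019  -0.79   -0.612 890.969]
 [  0.      0.      0.      1.   ]]
0.1 [ 233.356 -579.256  303.048] [[ 0.928  0.373 -0.   ]
 [ 0.373 -0.928  0.002]
 [ 0.    -0.002 -1.   ]] [ 0.004 -0.032  0.163]
```

View pics/top0.png

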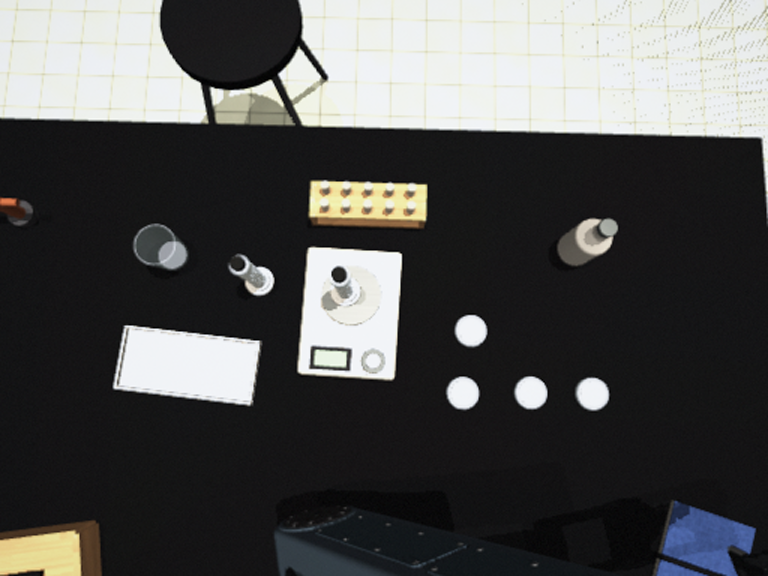

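View pics/side0.png

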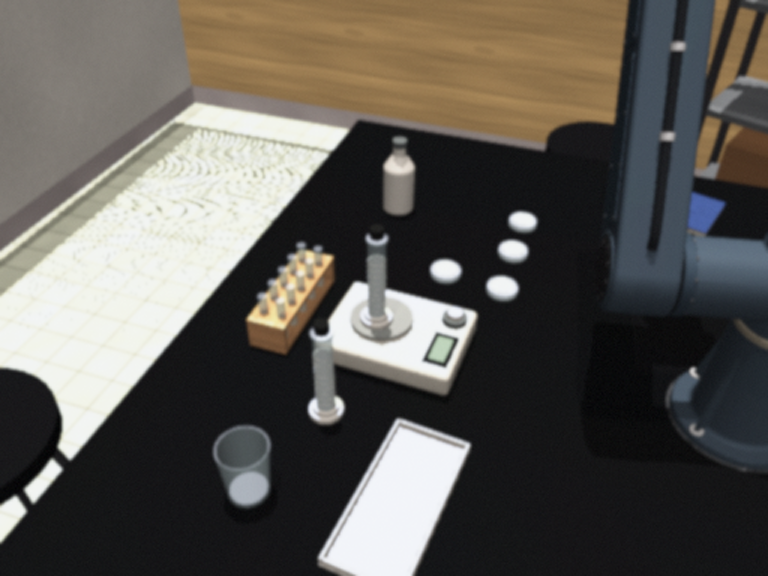

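Top view (1.5x): there are two cylinders, with stoppers at about (339,274) on the pan and (239,264) on the bench. Four dishes are at (471,331), (463,393), (531,393) and (592,394). The tray is around (188,365), and the button is at (373,360). Side view confirms these.

Run:
```python
from h import *
s=snap("top","c1",(70,155,275,275),3.9)
t=snap("side","c2",(180,140,380,300),4)
g=cv2.cvtColor(s["image"],cv2.COLOR_BGR2GRAY)
n,l,stt,c=cv2.connectedComponentsWithStats((g>110).astype(np.uint8))
for i in range(1,n):
    x,y,w,h,a=stt[i]
    if 40<a<9000 and y>100: print(stt[i],c[i].round(1),toz(s,*c[i],15).round(1))
```

```text
[ 206  120   79   31 2017] [245.2 134.6] [790.    1.7  15. ]
[383 146  29  25 478] [396.3 156.9] [ 734.3 -443.8   15. ]
[105 158  20  21 276] [114.5 169.4] [674.7 378.8  15. ]
[ 198  165   70   89 5041] [234.2 206.8] [574.5  27.1  15. ]
[153 170  30  27 383] [170.2 184.9] [633.4 214.5  15. ]
[303 210  22  21 362] [313.5 220. ] [ 542.6 -201.2   15. ]
[  75  217   99   53 4014] [124.5 243. ] [463.2 334.2  15. ]
[209 233  23  12 244] [219.6 238.6] [482.7  65.3  15. ]
[298 251  21  22 374] [308.1 261.7] [ 424.7 -186.3   15. ]
[343 251  22  22 380] [353.6 261.5] [ 428.6 -314.6   15. ]
[384 252  22  22 379] [394.6 262.2] [ 429.6 -430.3   15. ]
[   0  353   54   31 1408] [ 27.7 369.2] [118.8 570.   15. ]
```

View pics/c1.png

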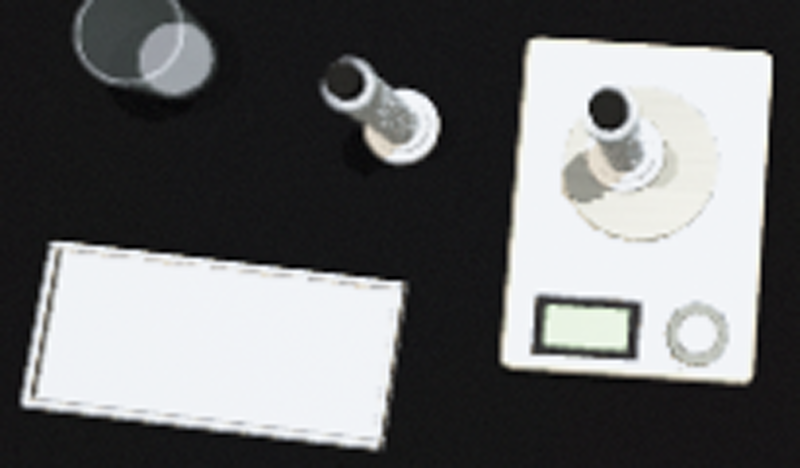

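View pics/c2.png

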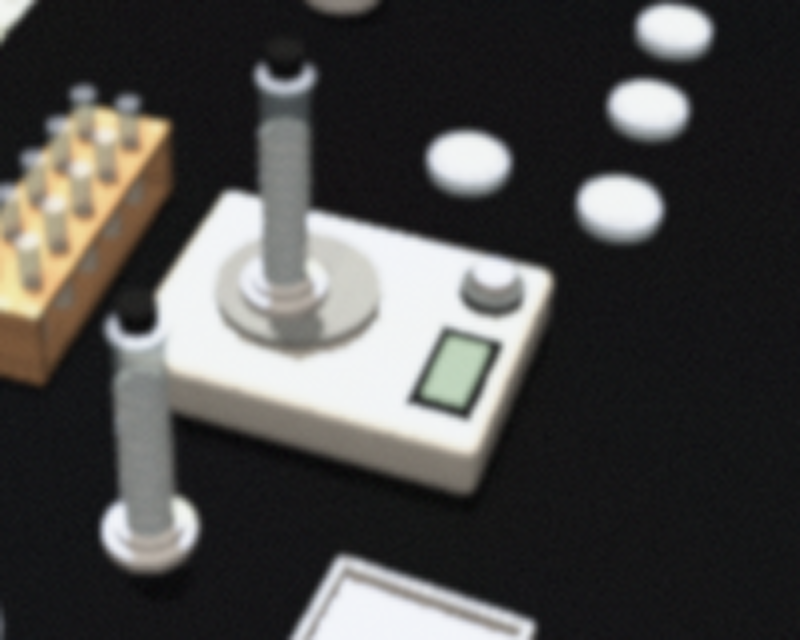

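Run:
```python
from h import *
s=snap("top");t=snap("side")
f=lambda u,v,z:toz(s,u/3.9+70-.4,v/3.9+155-.4,z).round(1)
h=lambda u,v,z:toz(t,u/4+180-.4,v/4+140-.4,z).round(1)
print("B top",f(346,82,190),h(138,297,190),"foot",f(403,127,8),h(150,527,8))
print("A top",f(608,108,252),h(285,47,252),"foot",f(625,153,70),h(283,284,70))
print("pan",f(641,164,62),h(298,290,62))
print("tare",f(697,333,60),h(495,273,62))
q=[f(*p,18) for p in((50,242),(405,284),(382,449),(22,406))];print("tray",q,np.mean(q,0))
q=[f(*p,50) for p in((528,38),(773,51),(752,383),(501,368))];print("bal",q,np.mean(q,0))
print("tray side corners",h(343,557,18),h(535,626,18))
print("dish side",[h(*p,15) for p in((469,157),(620,202),(648,104),(674,26))])
print("beaker bottom",f(176,60,2),"top",f(129,35,95)); print(s["cam_to_world"])
for c in(s,t):
  print([proj(c,p).round(0) for p in [(375,0,15),(375,-300,15),(500,-500,15),(375,150,15)]])
```

```text
B top [626.8 205.8 190. ] [631.1 202.7 190. ] foot [628.1 207.6   8. ] [630.6 205.7   8. ]
A top [603.9  37.5 252. ] [606.2  33.  252. ] foot [604.   37.5  70. ] [605.7  36.6  70. ]
pan [597.6  26.4  62. ] [597.6  30.3  62. ]
tare [480.  -16.4  60. ] [480.9 -29.   62. ]
tray [array([534.6, 458.3,  18. ]), array([510.8, 197.5,  18. ]), array([392.4, 207.4,  18. ]), array([416.1, 467.8,  18. ])] [463.475 332.75   18.   ]
bal [array([689.1, 111.8,  50. ]), array([684.3, -65.8,  50. ]), array([446.4, -55.9,  50. ]), array([452.2, 120.4,  50. ])] [568.     27.625  50.   ]
tray side corners [511.1 198.   18. ] [392.3 210.4  18. ]
dish side [array([ 543.3, -205.5,   15. ]), array([ 425.2, -190.4,   15. ]), array([ 429.3, -318.7,   15. ]), array([ 430.1, -435.4,   15. ])]
beaker bottom [675.7 382.9   2. ] top [673.8 382.1  95. ]
[[ 2.60128392e-02 -9.89612585e-01  1.41386926e-01  4.57453833e+02]
 [-9.99651346e-01 -2.63919640e-02 -8.06651898e-04 -2.30136746e+01]
 [ 4.52975154e-03 -1.41316648e-01 -9.89954083e-01  1.08916893e+03]
 [ 0.00000000e+00  0.00000000e+00  0.00000000e+00  1.00000000e+00]]
[array([242., 278.]), array([349., 281.]), array([418., 238.]), array([188., 277.])]
[array([339., 237.]), array([358., 172.]), array([331., 132.]), array([326., 280.])]
```

Emit:
send_rows:
  increments:
    - [[0,0,0.04],[33,-29,-12],1]
    - [[0,0,0.08],[66,-58,-24],1]
    - [[0,0,0.12],[99,-87,-36],1]
    - [[0,0,0.16],[132,-116,-48],1]
    - [[0,0,0.2],[165,-145,-57],1]
    - [[0,0,0.24],[198,-174,-57],1]
    - [[0,0,0.28],[231,-203,-57],1]
    - [[0,0,0.32],[264,-232,-57],1]
    - [[0,0,0.36],[297,-261,-57],1]
    - [[0,0,0.382],[330,-290,-57],1]

```text
time_s: 1.3
position: [431.7, -185.6, 361.1]
tool_rot: [[1.0, -0.001, 0.0], [-0.001, -1.0, 0.0], [0.0, -0.0, -1.0]]
force: [1.3, -0.8, 0.0]
width: 1.001
```

```bash
cat >> h.py <<'E'
from scipy.spatial.transform import Rotation as R
def plan(*targets,yaw=0):
    "tool-frame shift/turn from the current pose to world TCP targets, tool down"
    st=status.read_state();M=np.array(st["tool_rot"]);p=np.array(st["position"])
    W=R.from_euler("z",yaw,degrees=True).as_matrix()@np.diag([1,-1,-1])
    print("t",st["time_s"],"p",p.round(1),"F",np.round(st["force"],1),"w",round(float(st["width"]),3),"turn",R.from_matrix(M.T@W).as_rotvec().round(4))
    for q in targets: print(q,"->",(M.T@(np.array(q)-p)).round(1))
E
python3 - <<'E'
from h import *
plan((629,205.5,360),(629,205.5,199))
E
```

```text
t 1.3 p [ 431.7 -185.6  361.1] F [ 1.3 -0.8  0. ] w 1.001 turn [-0.0004 -0.0004 -0.0007]
(629, 205.5, 360) -> [ 197.  -391.3    1.3]
(629, 205.5, 199) -> [ 197.  -391.2  162.3]
```

Emit:
send_rows:
  increments:
    - [[0,0,0],[20,-39,0],1]
    - [[0,0,0],[40,-78,0],1]
    - [[0,0,0],[60,-117,0],1]
    - [[0,0,0],[80,-156,0],1]
    - [[0,0,0],[100,-196,0],1]
    - [[0,0,0],[120,-235,0],1]
    - [[0,0,0],[140,-274,0],1]
    - [[0,0,0],[160,-313,0],1]
    - [[0,0,0],[180,-352,0],1]
    - [[0,0,0],[197,-391,0],1]

```text
time_s: 2.3
position: [629.8, 206.9, 361.2]
tool_rot: [[1.0, -0.001, 0.001], [-0.001, -1.0, 0.0], [0.001, -0.0, -1.0]]
force: [0.7, -0.3, -0.8]
width: 0.996
```

Run:
```python
from h import *
snap("top","t1",(60,90,460,384),2)
plan((629,205.5,360),(629,205.5,199))
```

```text
t 2.35 p [631.6 213.  361. ] F [3.8 2.8 0.6] w 1.002 turn [-0.0065 -0.0046  0.0034]
(629, 205.5, 360) -> [-2.6  7.5  0.9]
(629, 205.5, 199) -> [ -3.4   8.5 161.9]
```

View pics/t1.png

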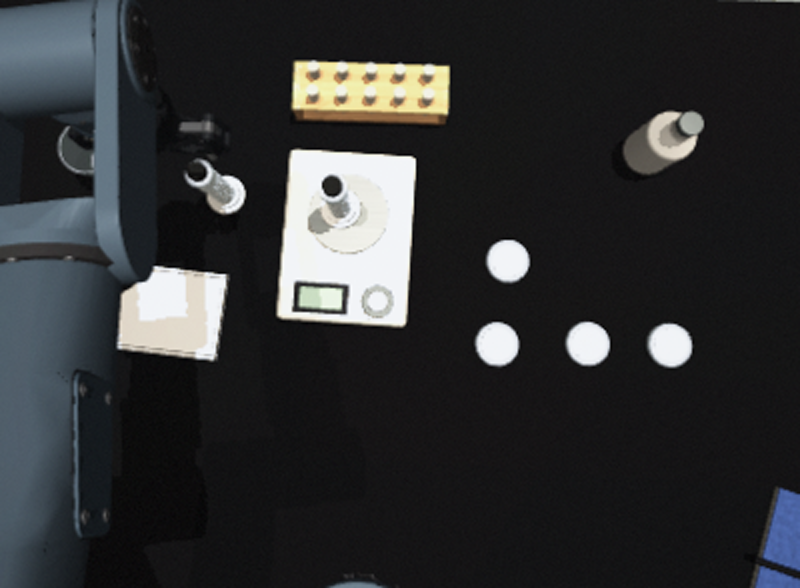

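Only the same four dishes appear: crop pixels (508,261), (497,344), (588,343) and (669,345). Both cylinders are where they were.

Emit:
send_rows:
  increments:
    - [[0,0,0],[-3,8,0],1]
    - [[0,0,0],[-3,8,0],1]
    - [[0,0,0],[-3,8,0],1]

```text
time_s: 2.65
position: [628.1, 203.8, 360.8]
tool_rot: [[1.0, 0.002, 0.004], [0.002, -1.0, 0.006], [0.004, -0.006, -1.0]]
force: [0.3, -0.9, -0.2]
width: 1.0
```

Run:
```python
from h import *
plan((629,205.5,360),(629,205.5,199))
```

```text
t 2.65 p [628.1 203.8 360.8] F [ 0.3 -0.9 -0.2] w 1.0 turn [-0.006  -0.0037  0.0021]
(629, 205.5, 360) -> [ 0.9 -1.7  0.9]
(629, 205.5, 199) -> [  0.3  -0.7 161.8]
```

Emit:
send_rows:
  increments:
    - [[-0.006,-0.004,0.002],[1,-2,15],1]
    - [[-0.006,-0.004,0.002],[1,-1,35],1]
    - [[-0.006,-0.004,0.002],[0.5,-1,60],1]
    - [[-0.006,-0.004,0.002],[0.5,-1,85],1]
    - [[-0.006,-0.004,0.002],[0.5,-1,110],1]
    - [[-0.006,-0.004,0.002],[0.5,-1,130],1]
    - [[-0.006,-0.004,0.002],[0.5,-1,145],1]
    - [[-0.006,-0.004,0.002],[0.3,-0.7,155],1]
    - [[-0.006,-0.004,0.002],[0.3,-0.7,161],1]
    - [[-0.006,-0.004,0.002],[0.3,-0.7,162],1]

```text
time_s: 3.65
position: [629.0, 205.2, 198.4]
tool_rot: [[1.0, -0.0, -0.001], [-0.0, -1.0, -0.0], [-0.001, 0.0, -1.0]]
force: [-0.2, 0.5, -0.7]
width: 0.995
```

Run:
```python
from h import *
snap("side","s1",(120,80,370,280),3)
plan((629,205.5,360),(629,205.5,199))
```

```text
t 3.7 p [629.2 205.3 198.9] F [-0.2  0.7  0.4] w 1.002 turn [ 0.     -0.0002 -0.0001]
(629, 205.5, 360) -> [  -0.2   -0.2 -161.1]
(629, 205.5, 199) -> [-0.2 -0.2 -0.1]
```

View pics/s1.png

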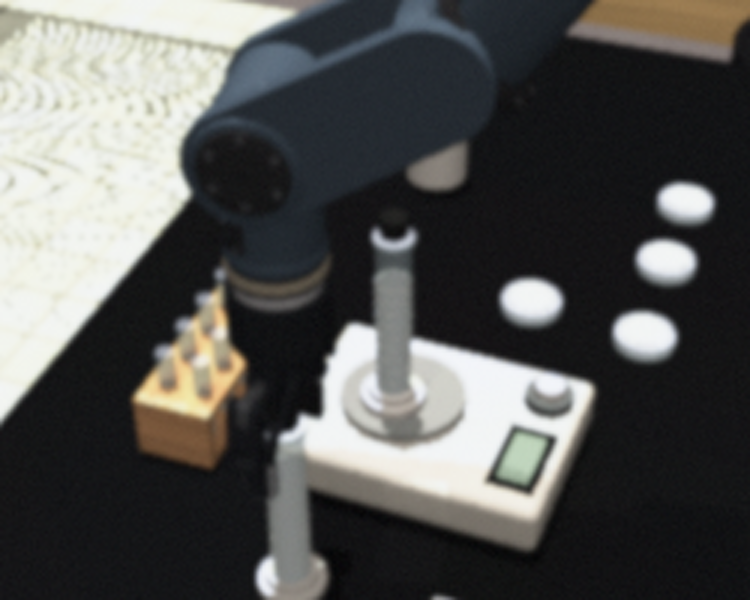

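The gripper sits over cylinder B with its stopper and rim between the fingers, and the cylinder is upright at (290,500). I'll close.

Emit:
send_rows:
  increments:
    - [[0,0,0],[0,0,0],0.6]
    - [[0,0,0],[0,0,0],0.5]
    - [[0,0,0],[0,0,0],0.4]
    - [[0,0,0],[0,0,0],0.3]
    - [[0,0,0],[0,0,0],0.2]
    - [[0,0,0],[0,0,0],0.1]
    - [[0,0,0],[0,0,0],0]
    - [[0,0,0],[0,0,0],0]
    - [[0,0,0],[0,0,0],0]

```text
time_s: 4.6
position: [629.6, 205.6, 199.6]
tool_rot: [[1.0, -0.0, 0.001], [-0.0, -1.0, 0.001], [0.001, -0.001, -1.0]]
force: [0.2, 1.3, 6.3]
width: 0.358
```

Emit:
send_rows:
  increments:
    - [[0,0,0],[0,0,-5],0]
    - [[0,0,0],[0,0,-15],0]
    - [[0,0,0],[0,0,-25],0]
    - [[0,0,0],[0,0,-35],0]
    - [[0,0,0],[0,0,-45],0]
    - [[0,0,0],[0,0,-50],0]
    - [[0,0,0],[0,0,-50],0]
    - [[0,0,0],[0,0,-50],0]

```text
time_s: 5.4
position: [629.4, 205.6, 249.7]
tool_rot: [[1.0, -0.0, 0.001], [-0.0, -1.0, 0.001], [0.001, -0.001, -1.0]]
force: [-0.3, 0.0, -1.6]
width: 0.358
```

Run:
```python
from h import *
plan((468,383,250),(468,383,206))
```

```text
t 5.4 p [629.4 205.6 249.7] F [-0.3  0.  -1.6] w 0.358 turn [-0.0006 -0.0013 -0.0001]
(468, 383, 250) -> [-161.4 -177.4   -0.5]
(468, 383, 206) -> [-161.4 -177.4   43.5]
```

Emit:
send_rows:
  increments:
    - [[0,0,0],[-8,-9,0],0]
    - [[0,0,0],[-28,-31,0],0]
    - [[0,0,0],[-53,-58,0],0]
    - [[0,0,0],[-80,-88,0],0]
    - [[0,0,0],[-107,-118,0],0]
    - [[0,0,0],[-132,-145,0],0]
    - [[0,0,0],[-150,-165,0],0]
    - [[0,0,0],[-158,-174,0],0]
    - [[0,0,0],[-161,-177,0],0]
    - [[0,0,0],[-161.4,-177.4,0],0]

```text
time_s: 6.4
position: [468.0, 383.0, 249.4]
tool_rot: [[1.0, 0.0, 0.002], [0.0, -1.0, 0.0], [0.002, -0.0, -1.0]]
force: [-0.6, 0.2, -1.9]
width: 0.36
```

Emit:
send_rows:
  increments:
    - [[0,0,0],[0,0,5],0]
    - [[0,0,0],[0,0,15],0]
    - [[0,0,0],[0,0,25],0]
    - [[0,0,0],[0,0,33],0]
    - [[0,0,0],[0,0,38],0]
    - [[0,0,0],[0,0,41],0]
    - [[0,0,0],[0,0,42.5],0]
    - [[0,0,0],[0,0,42.5],0]

```text
time_s: 7.2
position: [468.1, 383.0, 206.8]
tool_rot: [[1.0, 0.001, 0.002], [0.001, -1.0, 0.0], [0.002, -0.0, -1.0]]
force: [-0.0, -0.1, -3.0]
width: 0.357
```

Run:
```python
from h import *
plan((468,383,250),(468,383,204.6))
```

```text
t 7.2 p [468.1 383.  206.8] F [-0.  -0.1 -3. ] w 0.357 turn [-0.0001 -0.0016  0.0005]
(468, 383, 250) -> [ -0.1   0.  -43.2]
(468, 383, 204.6) -> [-0.1  0.   2.2]
```

Emit:
send_rows:
  increments:
    - [[0,0,0],[0,0,1],0]
    - [[0,0,0],[0,0,2],0]
    - [[0,0,0],[0,0,2.2],0]
    - [[0,0,0],[0,0,2.2],0]

```text
time_s: 7.6
position: [468.2, 383.1, 204.8]
tool_rot: [[1.0, 0.001, 0.002], [0.001, -1.0, 0.0], [0.002, -0.0, -1.0]]
force: [-0.2, 0.3, -2.3]
width: 0.357
```

Emit:
send_rows:
  increments:
    - [[0,0,0],[0,0,0],0.4]
    - [[0,0,0],[0,0,0],0.45]
    - [[0,0,0],[0,0,0],0.5]
    - [[0,0,0],[0,0,0],0.6]
    - [[0,0,0],[0,0,0],0.8]
    - [[0,0,0],[0,0,0],1]
    - [[0,0,0],[0,0,0],1]
    - [[0,0,0],[0,0,0],1]

```text
time_s: 8.4
position: [468.4, 383.3, 205.1]
tool_rot: [[1.0, 0.001, 0.002], [0.001, -1.0, 0.001], [0.002, -0.001, -1.0]]
force: [-0.2, 0.2, -1.1]
width: 1.0
```

Emit:
send_rows:
  increments:
    - [[0,0,0],[0,0,-10],1]
    - [[0,0,0],[0,0,-30],1]
    - [[0,0,0],[0,0,-60],1]
    - [[0,0,0],[0,0,-95],1]
    - [[0,0,0],[0,0,-125],1]
    - [[0,0,0],[0,0,-145],1]
    - [[0,0,0],[0,0,-153],1]
    - [[0,0,0],[0,0,-155],1]

```text
time_s: 9.2
position: [468.1, 383.2, 361.6]
tool_rot: [[1.0, 0.001, 0.005], [0.001, -1.0, 0.002], [0.005, -0.002, -1.0]]
force: [0.7, 0.0, 0.1]
width: 0.998
```

Run:
```python
from h import *
s=snap("top");t=snap("side")
for n,c,cr in(("a",s,(60,150,280,290)),("b",t,(160,130,380,383))):
    a,b,e,d=cr;cv2.imwrite(f"pics/{n}.png",cv2.resize(c["image"][b:d,a:e],None,fx=2,fy=2))
a=cv2.imread("pics/a.png");b=cv2.imread("pics/b.png");h=max(a.shape[0],b.shape[0])
p=lambda i:cv2.copyMakeBorder(i,0,h-i.shape[0],0,0,0);m=np.hstack([p(a),p(b)])
cv2.imwrite("pics/m1.png",cv2.resize(m,None,fx=.9,fy=.9))
plan((604.5,36.5,361),(604.5,36.5,261))
```

```text
t 9.3 p [467.6 382.9 359.6] F [-0.5  0.2 -0.1] w 1.002 turn [-0.0001 -0.0014  0.0004]
(604.5, 36.5, 361) -> [136.7 346.4  -1.3]
(604.5, 36.5, 261) -> [136.6 346.4  98.7]
```

View pics/m1.png

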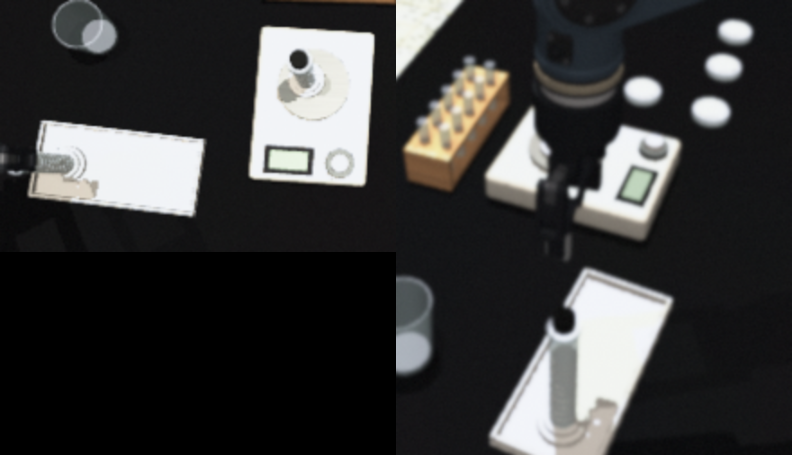

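B stands upright inside the tray, with its foot at about (562,428) in the side panel. Now cylinder A.

Emit:
send_rows:
  increments:
    - [[0,0,0],[6,14,0],1]
    - [[0,0,0],[20,50,0],1]
    - [[0,0,0],[38,97,0],1]
    - [[0,0,0],[57,145,0],1]
    - [[0,0,0],[76,193,0],1]
    - [[0,0,0],[95,241,0],1]
    - [[0,0,0],[113,286,0],1]
    - [[0,0,0],[127,321,0],1]
    - [[0,0,0],[135,341,0],1]
    - [[0,0,0],[136.7,346.4,0],1]

```text
time_s: 10.3
position: [604.9, 32.8, 358.0]
tool_rot: [[1.0, -0.004, -0.001], [-0.004, -1.0, -0.0], [-0.001, 0.0, -1.0]]
force: [-0.2, 1.3, -0.1]
width: 0.998
```

Emit:
send_rows:
  increments:
    - [[0,0,0],[0,0,0],1]
    - [[0,0,0],[0,0,0],1]

```text
time_s: 10.5
position: [604.1, 33.2, 357.0]
tool_rot: [[1.0, -0.004, -0.004], [-0.004, -1.0, 0.0], [-0.004, -0.0, -1.0]]
force: [0.0, 0.6, 0.5]
width: 1.0
```

Run:
```python
from h import *
plan((604.5,36.5,361),(604.5,36.5,261))
```

```text
t 10.5 p [604.1  33.2 357. ] F [0.  0.6 0.5] w 1.0 turn [-0.0001  0.0035 -0.0038]
(604.5, 36.5, 361) -> [ 0.4 -3.3 -4. ]
(604.5, 36.5, 261) -> [ 0.7 -3.3 96. ]
```

Emit:
send_rows:
  increments:
    - [[0,0.0035,-0.004],[0.5,-3.3,4],1]
    - [[0,0.0035,-0.004],[0.5,-3.3,15],1]
    - [[0,0.0035,-0.004],[0.5,-3.3,32],1]
    - [[0,0.0035,-0.004],[0.6,-3.3,50],1]
    - [[0,0.0035,-0.004],[0.6,-3.3,68],1]
    - [[0,0.0035,-0.004],[0.7,-3.3,82],1]
    - [[0,0.0035,-0.004],[0.7,-3.3,91],1]
    - [[0,0.0035,-0.004],[0.7,-3.3,95],1]
    - [[0,0.0035,-0.004],[0.7,-3.3,96],1]
    - [[0,0.0035,-0.004],[0.7,-3.3,96],1]

```text
time_s: 11.5
position: [604.7, 36.6, 261.4]
tool_rot: [[1.0, 0.001, 0.001], [0.001, -1.0, -0.0], [0.001, 0.0, -1.0]]
force: [0.4, -0.5, 0.2]
width: 0.997
```

Emit:
send_rows:
  increments:
    - [[0,0,0],[0,0,0],0.6]
    - [[0,0,0],[0,0,0],0.5]
    - [[0,0,0],[0,0,0],0.4]
    - [[0,0,0],[0,0,0],0.3]
    - [[0,0,0],[0,0,0],0.2]
    - [[0,0,0],[0,0,0],0.1]
    - [[0,0,0],[0,0,0],0]
    - [[0,0,0],[0,0,0],0]
    - [[0,0,0],[0,0,0],0]

```text
time_s: 12.4
position: [605.0, 36.6, 261.9]
tool_rot: [[1.0, 0.001, 0.002], [0.001, -1.0, -0.0], [0.002, 0.0, -1.0]]
force: [0.4, 0.4, 5.2]
width: 0.356
```

Run:
```python
from h import *
plan((604.5,36.5,281))
```

```text
t 12.4 p [605.   36.6 261.9] F [0.4 0.4 5.2] w 0.356 turn [ 0.0002 -0.0019  0.0006]
(604.5, 36.5, 281) -> [ -0.5   0.1 -19.1]
```

Emit:
send_rows:
  increments:
    - [[0,0,0],[0,0,-4],0]
    - [[0,0,0],[0,0,-12],0]
    - [[0,0,0],[0,0,-19],0]
    - [[0,0,0],[0,0,-24],0]
    - [[0,0,0],[0,0,-25],0]
    - [[0,0,0],[0,0,-25],0]

```text
time_s: 13.0
position: [605.0, 36.7, 287.2]
tool_rot: [[1.0, 0.001, 0.002], [0.001, -1.0, -0.0], [0.002, 0.0, -1.0]]
force: [0.9, -0.6, -1.9]
width: 0.356
```

Emit:
send_rows:
  increments:
    - [[0,0,0],[-5,-9,0],0]
    - [[0,0,0],[-17,-31,0],0]
    - [[0,0,0],[-35,-62,0],0]
    - [[0,0,0],[-55,-98,0],0]
    - [[0,0,0],[-77,-136,0],0]
    - [[0,0,0],[-99,-175,0],0]
    - [[0,0,0],[-119,-211,0],0]
    - [[0,0,0],[-134,-237,0],0]
    - [[0,0,0],[-143,-252,0],0]
    - [[0,0,0],[-145,-256.5,0],0]

```text
time_s: 14.0
position: [457.5, 294.9, 286.5]
tool_rot: [[1.0, 0.004, 0.001], [0.004, -1.0, -0.0], [0.001, 0.0, -1.0]]
force: [0.3, -0.1, -2.7]
width: 0.357
```

Emit:
send_rows:
  increments:
    - [[0,0,0],[0,0,0],0]
    - [[0,0,0],[0,0,0],0]
    - [[0,0,0],[0,0,0],0]

```text
time_s: 14.3
position: [458.1, 294.1, 286.5]
tool_rot: [[1.0, 0.003, 0.001], [0.003, -1.0, -0.0], [0.001, 0.0, -1.0]]
force: [0.4, -0.3, -1.4]
width: 0.357
```

Run:
```python
from h import *
plan((460,293,207),(460,293,204.9))
```

```text
t 14.3 p [458.1 294.1 286.5] F [ 0.4 -0.3 -1.4] w 0.357 turn [ 0.0004 -0.0007  0.0026]
(460, 293, 207) -> [ 1.8  1.1 79.5]
(460, 293, 204.9) -> [ 1.8  1.1 81.6]
```

Emit:
send_rows:
  increments:
    - [[0,0,0],[1.8,1,8],0]
    - [[0,0,0],[1.8,1,22],0]
    - [[0,0,0],[1.8,1,38],0]
    - [[0,0,0],[1.8,1,52],0]
    - [[0,0,0],[1.8,1,64],0]
    - [[0,0,0],[1.8,1,73],0]
    - [[0,0,0],[1.8,1,78],0]
    - [[0,0,0],[1.8,1,80],0]
    - [[0,0,0],[1.8,1,81.2],0]
    - [[0,0,0],[1.8,1,81.2],0]

```text
time_s: 15.3
position: [460.2, 293.2, 205.6]
tool_rot: [[1.0, 0.003, 0.001], [0.003, -1.0, -0.0], [0.001, 0.0, -1.0]]
force: [-0.5, 0.2, -2.9]
width: 0.355
```

Emit:
send_rows:
  increments:
    - [[0,0,0],[0,0,0],0]
    - [[0,0,0],[0,0,0],0]

```text
time_s: 15.5
position: [460.4, 293.4, 206.1]
tool_rot: [[1.0, 0.003, 0.002], [0.003, -1.0, 0.0], [0.003, -0.0, -1.0]]
force: [0.3, 0.1, -3.2]
width: 0.36
```

Emit:
send_rows:
  increments:
    - [[0,0,0],[0,0,0.8],0]
    - [[0,0,0],[0,0,1.4],0]
    - [[0,0,0],[0,0,1.4],0]
    - [[0,0,0],[0,0,1.4],0]

```text
time_s: 15.9
position: [460.7, 293.5, 205.0]
tool_rot: [[1.0, 0.003, 0.003], [0.003, -1.0, 0.001], [0.003, -0.001, -1.0]]
force: [0.3, -0.2, 0.9]
width: 0.358
```

Emit:
send_rows:
  increments:
    - [[0,0,0],[0,0,0],0.4]
    - [[0,0,0],[0,0,0],0.45]
    - [[0,0,0],[0,0,0],0.5]
    - [[0,0,0],[0,0,0],0.6]
    - [[0,0,0],[0,0,0],0.8]
    - [[0,0,0],[0,0,0],1]
    - [[0,0,0],[0,0,0],1]
    - [[0,0,0],[0,0,0],1]

```text
time_s: 16.7
position: [460.9, 293.7, 205.2]
tool_rot: [[1.0, 0.003, 0.004], [0.003, -1.0, 0.001], [0.004, -0.001, -1.0]]
force: [-0.3, -0.2, 0.1]
width: 1.004
```

Emit:
send_rows:
  increments:
    - [[0,0,0],[0,0,-8],1]
    - [[0,0,0],[0,0,-25],1]
    - [[0,0,0],[0,0,-50],1]
    - [[0,0,0],[0,0,-75],1]
    - [[0,0,0],[0,0,-95],1]
    - [[0,0,0],[0,0,-106],1]
    - [[0,0,0],[0,0,-110],1]
    - [[0,0,0],[0,0,-110],1]

```text
time_s: 17.5
position: [460.4, 293.5, 315.5]
tool_rot: [[1.0, 0.003, 0.005], [0.003, -1.0, 0.001], [0.005, -0.001, -1.0]]
force: [-0.3, 0.0, -0.8]
width: 1.005
```

```bash
cat >> h.py <<'E'
def dishes(s,z=15):
    g=cv2.cvtColor(s["image"],cv2.COLOR_BGR2GRAY)
    n,l,k,c=cv2.connectedComponentsWithStats((g>110).astype(np.uint8))
    for i in range(1,n):
        x,y,w,h,a=k[i]
        if 300<a<460 and 18<w<26 and 18<h<26: print("dish",c[i].round(1),toz(s,*c[i],z).round(1))
E
python3 - <<'E'
from h import *
s=snap("top");t=snap("side");dishes(s)
im=np.hstack([s["image"][150:290,60:280],t["image"][243:383,160:380]]);cv2.imwrite("pics/m2.png",cv2.resize(im,None,fx=1.8,fy=1.8))
plan((543,-203,315),(543,-203,111),(543,-203,71))
E
```

```text
dish [313.5 219.9] [ 542.8 -201.2   15. ]
dish [308.1 261.7] [ 424.7 -186.3   15. ]
dish [353.6 261.5] [ 428.6 -314.6   15. ]
dish [394.6 262.2] [ 429.6 -430.3   15. ]
t 17.6 p [459.9 293.3 314.3] F [-0.7  0.4  0.1] w 1.003 turn [-0.0002 -0.0022  0.0028]
(543, -203, 315) -> [ 81.7 496.5  -0.6]
(543, -203, 111) -> [ 81.2 496.6 203.4]
(543, -203, 71) -> [ 81.1 496.6 243.4]
```

View pics/m2.png

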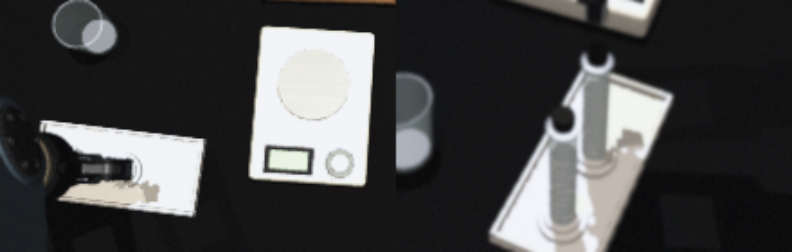

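Both cylinders stand upright in the tray, the pan is clear, and the dishes haven't moved. On to dish 1.

Emit:
send_rows:
  increments:
    - [[0,0,0],[2,12,0],1]
    - [[0,0,0],[8,45,0],1]
    - [[0,0,0],[15,90,0],1]
    - [[0,0,0],[23,138,0],1]
    - [[0,0,0],[31,186,0],1]
    - [[0,0,0],[39,234,0],1]
    - [[0,0,0],[46,280,0],1]
    - [[0,0,0],[52,318,0],1]
    - [[0,0,0],[56,342,0],1]
    - [[0,0,0],[57,350,0],1]

```text
time_s: 18.6
position: [517.9, -59.7, 313.5]
tool_rot: [[1.0, -0.001, 0.001], [-0.001, -1.0, -0.0], [0.001, 0.0, -1.0]]
force: [0.6, -0.4, 0.1]
width: 0.997
```

Emit:
send_rows:
  increments:
    - [[0,0,0],[2,15,10],1]
    - [[0,0,0],[8,45,30],1]
    - [[0,0,0],[14,80,60],1]
    - [[0,0,0],[19,112,90],1]
    - [[0,0,0],[23,134,115],1]
    - [[0,0,0],[25,145,135],1]
    - [[0,0,0],[25,146,147],1]
    - [[0,0,0],[25,146,150],1]
    - [[0,0,0],[25,146,150],1]
    - [[0,0,0],[25,146,150],1]

```text
time_s: 19.6
position: [543.2, -204.8, 164.5]
tool_rot: [[1.0, 0.0, 0.002], [0.0, -1.0, -0.001], [0.002, 0.001, -1.0]]
force: [0.6, -0.2, 0.1]
width: 1.003
```

Run:
```python
from h import *
s=snap("top");dishes(s)
plan((543,-203,71),yaw=0)
```

```text
dish [394.6 262.2] [ 429.5 -430.3   15. ]
t 19.65 p [ 543.3 -205.   164.7] F [-0.8 -0.6  0.1] w 0.997 turn [ 0.0009 -0.0025  0.0001]
(543, -203, 71) -> [-0.6 -2.1 93.7]
```

Emit:
send_rows:
  increments:
    - [[0.001,-0.0025,0],[-0.6,-2,6],1]
    - [[0.001,-0.0025,0],[-0.6,-2,20],1]
    - [[0.001,-0.0025,0],[-0.6,-2,38],1]
    - [[0.001,-0.0025,0],[-0.6,-2,56],1]
    - [[0.001,-0.0025,0],[-0.6,-2,72],1]
    - [[0.001,-0.0025,0],[-0.6,-2,83],1]
    - [[0.001,-0.0025,0],[-0.6,-2,89],1]
    - [[0.001,-0.0025,0],[-0.6,-2,92.5],1]
    - [[0.001,-0.0025,0],[-0.6,-2,93.7],1]
    - [[0.001,-0.0025,0],[-0.6,-2,93.7],1]

```text
time_s: 20.65
position: [543.2, -203.2, 71.3]
tool_rot: [[1.0, 0.0, 0.001], [0.0, -1.0, -0.0], [0.001, 0.0, -1.0]]
force: [-0.2, 0.5, -0.1]
width: 1.0
```

Emit:
send_rows:
  increments:
    - [[0,0,0],[0,0,0],0.9]
    - [[0,0,0],[0,0,0],0.85]
    - [[0,0,0],[0,0,0],0.8]
    - [[0,0,0],[0,0,0],0.75]
    - [[0,0,0],[0,0,0],0.7]
    - [[0,0,0],[0,0,0],0.5]
    - [[0,0,0],[0,0,0],0.3]
    - [[0,0,0],[0,0,0],0.3]

```text
time_s: 21.45
position: [543.3, -203.2, 72.2]
tool_rot: [[1.0, 0.0, 0.001], [0.0, -1.0, -0.0], [0.001, 0.0, -1.0]]
force: [-0.6, 0.9, 6.6]
width: 0.67
```

Run:
```python
from h import *
plan((597.6,28,180),(597.6,28,134))
```

```text
t 21.45 p [ 543.3 -203.2   72.2] F [-0.6  0.9  6.6] w 0.67 turn [ 0.0005 -0.001   0.0001]
(597.6, 28, 180) -> [  54.5 -231.2 -107.9]
(597.6, 28, 134) -> [  54.4 -231.2  -61.9]
```

Emit:
send_rows:
  increments:
    - [[0,0,0],[0,0,-5],0.3]
    - [[0,0,0],[0,0,-20],0.3]
    - [[0,0,0],[0,0,-45],0.3]
    - [[0,0,0],[0,0,-70],0.3]
    - [[0,0,0],[0,0,-92],0.3]
    - [[0,0,0],[0,0,-104],0.3]
    - [[0,0,0],[0,0,-108],0.3]
    - [[0,0,0],[0,0,-108],0.3]

```text
time_s: 22.25
position: [543.2, -203.2, 180.7]
tool_rot: [[1.0, 0.0, 0.002], [0.0, -1.0, -0.001], [0.002, 0.001, -1.0]]
force: [-0.6, 0.0, -0.5]
width: 0.674
```

Run:
```python
from h import *
t=snap("side","s2",(240,90,380,240),4)
print(proj(t,(543,-203,180-54)))
plan((597.6,28,180),(597.6,28,134))
```

```text
[299.13116121 148.49388936]
t 22.3 p [ 542.8 -203.   179.9] F [-0.9  0.5 -0.6] w 0.675 turn [ 0.     -0.0003  0.0002]
(597.6, 28, 180) -> [ 5.480e+01 -2.309e+02 -1.000e-01]
(597.6, 28, 134) -> [  54.8 -231.    45.9]
```

View pics/s2.png

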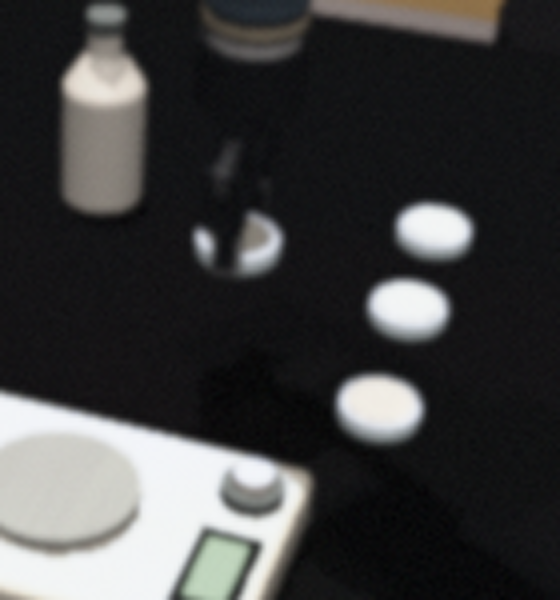

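Emit:
send_rows:
  increments:
    - [[0,0,0],[2,-8,0],0.3]
    - [[0,0,0],[7,-29,0],0.3]
    - [[0,0,0],[14,-58,0],0.3]
    - [[0,0,0],[22,-93,0],0.3]
    - [[0,0,0],[31,-130,0],0.3]
    - [[0,0,0],[39,-165,0],0.3]
    - [[0,0,0],[46,-196,0],0.3]
    - [[0,0,0],[51,-217,0],0.3]
    - [[0,0,0],[54,-228,0],0.3]
    - [[0,0,0],[54.8,-231,0],0.3]

```text
time_s: 23.3
position: [597.3, 29.5, 179.0]
tool_rot: [[1.0, 0.002, -0.001], [0.002, -1.0, 0.0], [-0.001, -0.0, -1.0]]
force: [-0.2, -1.0, -0.3]
width: 0.677
```

Emit:
send_rows:
  increments:
    - [[0,0,0],[0,0,3],0.3]
    - [[0,0,0],[0,0,12],0.3]
    - [[0,0,0],[0,0,22],0.3]
    - [[0,0,0],[0,0,30],0.3]
    - [[0,0,0],[0,0,36],0.3]
    - [[0,0,0],[0,0,40],0.3]
    - [[0,0,0],[0,0,40],0.3]
    - [[0,0,0],[0,0,40],0.3]

```text
time_s: 24.1
position: [597.4, 29.5, 139.0]
tool_rot: [[1.0, 0.002, -0.001], [0.002, -1.0, 0.0], [-0.001, -0.0, -1.0]]
force: [0.5, 0.0, -1.2]
width: 0.674
```

Run:
```python
from h import *
plan((597.6,28,180),(597.6,28,135),(597.6,28,134))
t=snap("side","s3",(200,150,330,250),5)
print(proj(t,(597.6,28,62)),proj(t,(597.6,28,82)))
```

```text
t 24.1 p [597.4  29.5 139. ] F [ 0.5  0.  -1.2] w 0.674 turn [-0.0001  0.0011  0.0022]
(597.6, 28, 180) -> [  0.2   1.4 -41. ]
(597.6, 28, 135) -> [0.2 1.5 4. ]
(597.6, 28, 134) -> [0.2 1.5 5. ]
[254.38698955 211.5408688 ] [254.44656139 205.69654   ]
```

View pics/s3.png

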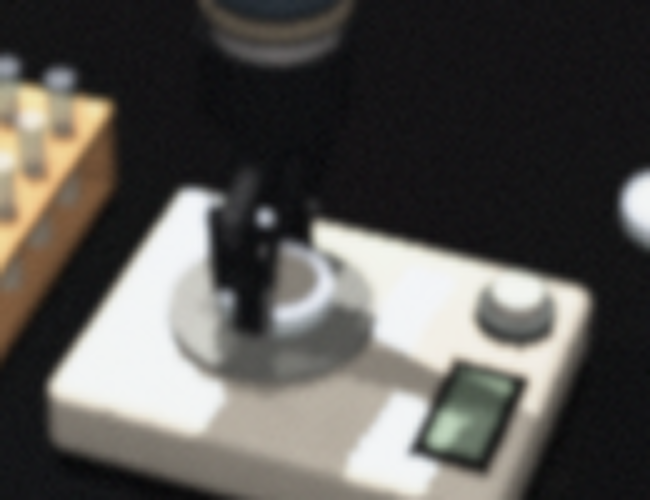

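The side view puts the pan centre at about (254,211.5), as projected for (597.6, 28). The dish hovers just above it.

Emit:
send_rows:
  increments:
    - [[0,0,0],[0.2,1.2,1.5],0.3]
    - [[0,0,0],[0.2,1.5,3],0.3]
    - [[0,0,0],[0.2,1.5,4],0.3]
    - [[0,0,0],[0.2,1.5,4.5],0.3]
    - [[0,0,0],[0.2,1.5,4.8],0.3]
    - [[0,0,0],[0.2,1.5,4.8],0.3]

```text
time_s: 24.75
position: [597.7, 28.0, 134.4]
tool_rot: [[1.0, 0.002, -0.001], [0.002, -1.0, 0.0], [-0.001, -0.0, -1.0]]
force: [0.3, -0.6, 0.2]
width: 0.67
```

Emit:
send_rows:
  increments:
    - [[0,0,0],[0,0,0],0.7]
    - [[0,0,0],[0,0,0],0.75]
    - [[0,0,0],[0,0,0],0.85]
    - [[0,0,0],[0,0,0],1]
    - [[0,0,0],[0,0,0],1]
    - [[0,0,0],[0,0,-5],1]
    - [[0,0,0],[0,0,-25],1]
    - [[0,0,0],[0,0,-50],1]
    - [[0,0,0],[0,0,-70],1]
    - [[0,0,0],[0,0,-75],1]

```text
time_s: 25.75
position: [599.0, 27.9, 212.1]
tool_rot: [[1.0, 0.002, 0.004], [0.002, -1.0, -0.001], [0.004, 0.001, -1.0]]
force: [-0.7, -0.5, -0.3]
width: 1.001
```

Run:
```python
from h import *
plan((425,-188,210),(425,-188,71))
dishes(snap("top"))
```

```text
t 25.75 p [599.   27.9 212.1] F [-0.7 -0.5 -0.3] w 1.001 turn [ 0.0007 -0.0044  0.0024]
(425, -188, 210) -> [-174.5  215.5    1.5]
(425, -188, 71) -> [-175.1  215.4  140.5]
dish [308.1 261.7] [ 424.7 -186.3   15. ]
dish [353.6 261.5] [ 428.6 -314.6   15. ]
dish [394.6 262.2] [ 429.5 -430.3   15. ]
```

Emit:
send_rows:
  increments:
    - [[0,0,0],[-6,8,0],1]
    - [[0,0,0],[-22,27,0],1]
    - [[0,0,0],[-44,55,0],1]
    - [[0,0,0],[-71,88,0],1]
    - [[0,0,0],[-99,122,0],1]
    - [[0,0,0],[-126,155,0],1]
    - [[0,0,0],[-149,184,0],1]
    - [[0,0,0],[-165,204,0],1]
    - [[0,0,0],[-173,213,0],1]
    - [[0,0,0],[-175,215.5,0],1]

```text
time_s: 26.8
position: [423.0, -188.6, 210.5]
tool_rot: [[1.0, -0.0, 0.002], [-0.0, -1.0, 0.001], [0.002, -0.001, -1.0]]
force: [0.9, -0.4, -0.8]
width: 1.0
```

Run:
```python
from h import *
plan((425,-188,101),(425,-188,71))
s=snap("top","p1",(190,150,290,262),5);dishes(s)
print(proj(s,(597.6,28,62)),proj(s,(597.6,28,77)))
```

```text
t 26.8 p [ 423.  -188.6  210.5] F [ 0.9 -0.4 -0.8] w 1.0 turn [-0.0007 -0.0021 -0.0001]
(425, -188, 101) -> [  1.8  -0.5 109.5]
(425, -188, 71) -> [  1.7  -0.5 139.5]
dish [394.6 262.2] [ 429.6 -430.3   15. ]
[233.38276004 196.63245042] [233.13384016 195.88000215]
```

View pics/p1.png

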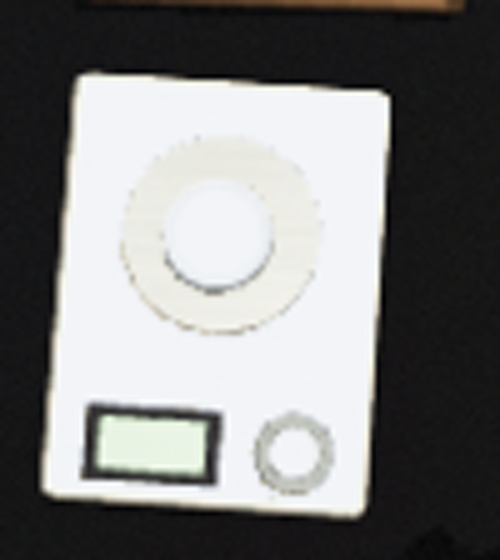

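The first dish (218,232) is concentric with the pan (221,234.5) to about 1 mm. Next is dish 2.

Emit:
send_rows:
  increments:
    - [[0,-0.002,0],[1.8,-0.5,10],1]
    - [[0,-0.002,0],[1.8,-0.5,30],1]
    - [[0,-0.002,0],[1.8,-0.5,56],1]
    - [[0,-0.002,0],[1.8,-0.5,82],1]
    - [[0,-0.002,0],[1.8,-0.5,105],1]
    - [[0,-0.002,0],[1.8,-0.5,122],1]
    - [[0,-0.002,0],[1.8,-0.5,132],1]
    - [[0,-0.002,0],[1.8,-0.5,138],1]
    - [[0,-0.002,0],[1.8,-0.5,139.5],1]
    - [[0,-0.002,0],[1.8,-0.5,139.5],1]

```text
time_s: 27.85
position: [426.0, -187.7, 71.3]
tool_rot: [[1.0, 0.001, 0.001], [0.001, -1.0, 0.0], [0.001, -0.0, -1.0]]
force: [0.1, 0.3, -0.4]
width: 1.001
```

Emit:
send_rows:
  increments:
    - [[0,0,0],[0,0,0],0.9]
    - [[0,0,0],[0,0,0],0.85]
    - [[0,0,0],[0,0,0],0.8]
    - [[0,0,0],[0,0,0],0.75]
    - [[0,0,0],[0,0,0],0.7]
    - [[0,0,0],[0,0,0],0.5]
    - [[0,0,0],[0,0,0],0.3]
    - [[0,0,0],[0,0,0],0.3]

```text
time_s: 28.65
position: [426.0, -187.7, 72.3]
tool_rot: [[1.0, 0.001, 0.002], [0.001, -1.0, -0.001], [0.002, 0.001, -1.0]]
force: [-0.4, 0.9, 9.3]
width: 0.674
```

Emit:
send_rows:
  increments:
    - [[0,0,0],[0,0,-5],0.3]
    - [[0,0,0],[0,0,-20],0.3]
    - [[0,0,0],[0,0,-45],0.3]
    - [[0,0,0],[0,0,-75],0.3]
    - [[0,0,0],[0,0,-102],0.3]
    - [[0,0,0],[0,0,-120],0.3]
    - [[0,0,0],[0,0,-128],0.3]
    - [[0,0,0],[0,0,-128],0.3]

```text
time_s: 29.45
position: [426.0, -187.9, 201.1]
tool_rot: [[1.0, 0.001, 0.003], [0.001, -1.0, -0.002], [0.003, 0.002, -1.0]]
force: [-0.1, 1.0, -0.9]
width: 0.671
```

Run:
```python
from h import *
plan((597.7,28,200),(597.7,28,149.5))
```

```text
t 29.45 p [ 426.  -187.9  201.1] F [-0.1  1.  -0.9] w 0.671 turn [ 0.0018 -0.0035  0.0013]
(597.7, 28, 200) -> [ 171.9 -215.6    1.3]
(597.7, 28, 149.5) -> [ 171.7 -215.7   51.8]
```

Emit:
send_rows:
  increments:
    - [[0,0,0],[6,-8,0],0.3]
    - [[0.001,-0.001,0],[22,-27,0],0.3]
    - [[0.001,-0.002,0],[44,-55,0],0.3]
    - [[0.0018,-0.0035,0],[71,-88,0],0.3]
    - [[0.0018,-0.0035,0],[99,-123,0],0.3]
    - [[0.0018,-0.0035,0],[126,-156,0],0.3]
    - [[0.0018,-0.0035,0],[149,-185,0],0.3]
    - [[0.0018,-0.0035,0],[164,-204,0],0.3]
    - [[0.0018,-0.0035,0],[171,-213,0],0.3]
    - [[0.0018,-0.0035,0],[172.5,-215.6,0],0.3]

```text
time_s: 30.45
position: [598.1, 29.3, 199.9]
tool_rot: [[1.0, 0.003, -0.002], [0.003, -1.0, 0.0], [-0.002, -0.0, -1.0]]
force: [0.1, -0.5, -1.1]
width: 0.669
```

Emit:
send_rows:
  increments:
    - [[0,0,0],[0,0,3],0.3]
    - [[0,0,0],[0,0,12],0.3]
    - [[0,0,0],[0,0,23],0.3]
    - [[0,0,0],[0,0,33],0.3]
    - [[0,0,0],[0,0,40],0.3]
    - [[0,0,0],[0,0,43],0.3]
    - [[0,0,0],[0,0,44],0.3]
    - [[0,0,0],[0,0,44],0.3]

```text
time_s: 31.25
position: [598.2, 29.3, 155.9]
tool_rot: [[1.0, 0.003, -0.002], [0.003, -1.0, 0.0], [-0.002, -0.0, -1.0]]
force: [-0.2, 0.3, -1.1]
width: 0.674
```

Run:
```python
from h import *
plan((598.5,28,149.5))
```

```text
t 31.25 p [598.2  29.3 155.9] F [-0.2  0.3 -1.1] w 0.674 turn [-0.0001  0.002   0.0031]
(598.5, 28, 149.5) -> [0.3 1.3 6.4]
```

Emit:
send_rows:
  increments:
    - [[0,0.002,0],[0.3,1.3,1.5],0.3]
    - [[0,0.002,0],[0.3,1.3,3],0.3]
    - [[0,0.002,0],[0.3,1.3,4.5],0.3]
    - [[0,0.002,0],[0.3,1.3,5.6],0.3]
    - [[0,0.002,0],[0.3,1.3,6.2],0.3]
    - [[0,0.002,0],[0.3,1.3,6.2],0.3]

```text
time_s: 31.85
position: [598.4, 28.0, 149.6]
tool_rot: [[1.0, 0.003, -0.0], [0.003, -1.0, 0.0], [-0.0, -0.0, -1.0]]
force: [-0.3, 0.3, -0.1]
width: 0.676
```

Emit:
send_rows:
  increments:
    - [[0,0,0],[0,0,0],0.7]
    - [[0,0,0],[0,0,0],0.75]
    - [[0,0,0],[0,0,0],0.85]
    - [[0,0,0],[0,0,0],1]
    - [[0,0,0],[0,0,0],1]
    - [[0,0,0],[0,0,-5],1]
    - [[0,0,0],[0,0,-25],1]
    - [[0,0,0],[0,0,-50],1]
    - [[0,0,0],[0,0,-70],1]
    - [[0,0,0],[0,0,-75],1]

```text
time_s: 32.85
position: [599.7, 27.9, 227.3]
tool_rot: [[1.0, 0.003, 0.005], [0.003, -1.0, -0.001], [0.005, 0.001, -1.0]]
force: [0.3, -0.1, -0.2]
width: 1.003
```

Run:
```python
from h import *
plan((429,-316.5,225),(429,-316.5,71))
dishes(snap("top"))
```

```text
t 32.85 p [599.7  27.9 227.3] F [ 0.3 -0.1 -0.2] w 1.003 turn [ 0.0006 -0.005   0.0033]
(429, -316.5, 225) -> [-171.9  343.8    1.7]
(429, -316.5, 71) -> [-172.6  343.7  155.7]
dish [353.6 261.5] [ 428.6 -314.6   15. ]
dish [394.6 262.2] [ 429.5 -430.3   15. ]
```

Emit:
send_rows:
  increments:
    - [[0,0,0],[-7,14,0],1]
    - [[0,-0.002,0.001],[-25,50,0],1]
    - [[0,-0.005,0.003],[-47,94,0],1]
    - [[0,-0.005,0.003],[-70,140,0],1]
    - [[0,-0.005,0.003],[-93,186,0],1]
    - [[0,-0.005,0.003],[-116,232,0],1]
    - [[0,-0.005,0.003],[-138,276,0],1]
    - [[0,-0.005,0.003],[-157,313,0],1]
    - [[0,-0.005,0.003],[-169,337,0],1]
    - [[0,-0.005,0.003],[-172.2,343.8,0],1]

```text
time_s: 33.9
position: [425.9, -319.3, 225.2]
tool_rot: [[1.0, -0.004, -0.002], [-0.004, -1.0, 0.0], [-0.002, -0.0, -1.0]]
force: [0.3, -1.0, 0.1]
width: 1.001
```

Emit:
send_rows:
  increments:
    - [[0,0,0],[0,0,0],1]
    - [[0,0,0],[0,0,0],1]

```text
time_s: 34.1
position: [425.3, -318.5, 224.4]
tool_rot: [[1.0, -0.005, -0.004], [-0.005, -1.0, 0.002], [-0.004, -0.002, -1.0]]
force: [0.5, 0.3, -0.4]
width: 1.001
```

Run:
```python
from h import *
plan((429,-316.5,71))
s=snap("top","p2",(190,150,290,262),5)
t=snap("side","p2s",(200,150,380,260),4);dishes(s)
```

```text
t 34.1 p [ 425.3 -318.5  224.4] F [ 0.5  0.3 -0.4] w 1.001 turn [-0.0023  0.004  -0.0047]
(429, -316.5, 71) -> [  4.3  -1.7 153.4]
```

View pics/p2s.png

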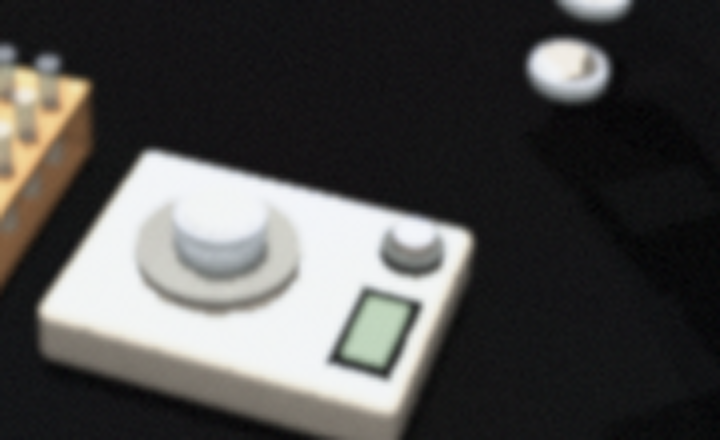

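Two dishes are stacked straight on the pan at (220,235), and dish 3 is still in place at (569,70).

Emit:
send_rows:
  increments:
    - [[-0.002,0.004,-0.005],[4,-1.7,10],1]
    - [[-0.002,0.004,-0.005],[4,-1.7,32],1]
    - [[-0.002,0.004,-0.005],[4,-1.7,60],1]
    - [[-0.002,0.004,-0.005],[4,-1.7,90],1]
    - [[-0.002,0.004,-0.005],[4,-1.7,117],1]
    - [[-0.002,0.004,-0.005],[4,-1.7,136],1]
    - [[-0.002,0.004,-0.005],[4,-1.7,147],1]
    - [[-0.002,0.004,-0.005],[4,-1.7,152],1]
    - [[-0.002,0.004,-0.005],[4,-1.7,153.4],1]
    - [[-0.002,0.004,-0.005],[4,-1.7,153.4],1]

```text
time_s: 35.2
position: [429.9, -316.1, 71.9]
tool_rot: [[1.0, 0.003, 0.002], [0.003, -1.0, -0.001], [0.002, 0.001, -1.0]]
force: [0.3, -0.4, 0.0]
width: 1.002
```

Emit:
send_rows:
  increments:
    - [[0,0,0],[0,0,0],0.9]
    - [[0,0,0],[0,0,0],0.85]
    - [[0,0,0],[0,0,0],0.8]
    - [[0,0,0],[0,0,0],0.75]
    - [[0,0,0],[0,0,0],0.7]
    - [[0,0,0],[0,0,0],0.5]
    - [[0,0,0],[0,0,0],0.3]
    - [[0,0,0],[0,0,0],0.3]

```text
time_s: 36.0
position: [429.9, -316.1, 72.8]
tool_rot: [[1.0, 0.002, 0.002], [0.002, -1.0, -0.002], [0.002, 0.002, -1.0]]
force: [-1.2, 0.8, 7.3]
width: 0.677
```

Emit:
send_rows:
  increments:
    - [[0,0,0],[0,0,-5],0.3]
    - [[0,0,0],[0,0,-20],0.3]
    - [[0,0,0],[0,0,-45],0.3]
    - [[0,0,0],[0,0,-78],0.3]
    - [[0,0,0],[0,0,-110],0.3]
    - [[0,0,0],[0,0,-132],0.3]
    - [[0,0,0],[0,0,-143],0.3]
    - [[0,0,0],[0,0,-143],0.3]

```text
time_s: 36.8
position: [430.1, -316.3, 217.2]
tool_rot: [[1.0, 0.003, 0.004], [0.003, -1.0, -0.004], [0.004, 0.004, -1.0]]
force: [0.7, -0.3, -0.3]
width: 0.674
```

Run:
```python
from h import *
plan((597.7,28,215),(597.7,28,164.5))
```

```text
t 36.8 p [ 430.1 -316.3  217.2] F [ 0.7 -0.3 -0.3] w 0.674 turn [ 0.0041 -0.0039  0.0025]
(597.7, 28, 215) -> [ 168.5 -343.9    1.4]
(597.7, 28, 164.5) -> [ 168.3 -344.1   51.9]
```

Emit:
send_rows:
  increments:
    - [[0,0,0],[7,-14,0],0.3]
    - [[0.002,-0.002,0],[24,-49,0],0.3]
    - [[0.004,-0.004,0.002],[46,-94,0],0.3]
    - [[0.004,-0.004,0.002],[69,-140,0],0.3]
    - [[0.004,-0.004,0.002],[92,-187,0],0.3]
    - [[0.004,-0.004,0.002],[114,-233,0],0.3]
    - [[0.004,-0.004,0.002],[136,-277,0],0.3]
    - [[0.004,-0.004,0.002],[154,-313,0],0.3]
    - [[0.004,-0.004,0.002],[166,-337,0],0.3]
    - [[0.004,-0.004,0.002],[169.4,-343.9,0],0.3]

```text
time_s: 37.8
position: [598.4, 32.2, 214.4]
tool_rot: [[1.0, 0.005, -0.003], [0.005, -1.0, 0.001], [-0.003, -0.001, -1.0]]
force: [-0.6, 0.6, -0.5]
width: 0.671
```

Emit:
send_rows:
  increments:
    - [[0,0,0],[0,0,3],0.3]
    - [[0,0,0],[0,0,12],0.3]
    - [[0,0,0],[0,0,23],0.3]
    - [[0,0,0],[0,0,33],0.3]
    - [[0,0,0],[0,0,40],0.3]
    - [[0,0,0],[0,0,43],0.3]
    - [[0,0,0],[0,0,44],0.3]
    - [[0,0,0],[0,0,44],0.3]

```text
time_s: 38.6
position: [598.5, 32.0, 170.5]
tool_rot: [[1.0, 0.005, -0.003], [0.005, -1.0, 0.001], [-0.003, -0.001, -1.0]]
force: [-0.6, 0.1, 0.2]
width: 0.673
```

Run:
```python
from h import *
plan((598.6,28,164.8))
```

```text
t 38.6 p [598.5  32.  170.5] F [-0.6  0.1  0.2] w 0.673 turn [-0.0011  0.0026  0.0046]
(598.6, 28, 164.8) -> [0.1 4.  5.7]
```

Emit:
send_rows:
  increments:
    - [[0,0.0026,0.004],[0.1,2,0],0.3]
    - [[0,0.0026,0.004],[0.1,4,0],0.3]
    - [[0,0.0026,0.004],[0.1,4,1.5],0.3]
    - [[0,0.0026,0.004],[0.1,4,3],0.3]
    - [[0,0.0026,0.004],[0.1,4,4.3],0.3]
    - [[0,0.0026,0.004],[0.1,4,5.2],0.3]
    - [[0,0.0026,0.004],[0.1,4,5.5],0.3]
    - [[0,0.0026,0.004],[0.1,4,5.5],0.3]

```text
time_s: 39.4
position: [598.5, 28.1, 165.0]
tool_rot: [[1.0, 0.001, -0.0], [0.001, -1.0, 0.001], [-0.0, -0.001, -1.0]]
force: [-0.1, -0.0, 0.4]
width: 0.673
```

Emit:
send_rows:
  increments:
    - [[0,0,0],[0,0,0],0.7]
    - [[0,0,0],[0,0,0],0.75]
    - [[0,0,0],[0,0,0],0.85]
    - [[0,0,0],[0,0,0],1]
    - [[0,0,0],[0,0,0],1]
    - [[0,0,0],[0,0,-5],1]
    - [[0,0,0],[0,0,-25],1]
    - [[0,0,0],[0,0,-50],1]
    - [[0,0,0],[0,0,-70],1]
    - [[0,0,0],[0,0,-75],1]

```text
time_s: 40.4
position: [599.8, 27.9, 242.8]
tool_rot: [[1.0, 0.001, 0.005], [0.001, -1.0, 0.0], [0.005, -0.0, -1.0]]
force: [0.6, -0.9, 0.4]
width: 1.002
```

Run:
```python
from h import *
plan((430,-433,240))
s=snap("top");dishes(s)
t=snap("side","p3s",(200,80,380,260),3.3)
```

```text
t 40.4 p [599.8  27.9 242.8] F [ 0.6 -0.9  0.4] w 1.002 turn [-0.0004 -0.0052  0.0007]
(430, -433, 240) -> [-170.2  460.8    1.7]
dish [394.6 262.2] [ 429.5 -430.3   15. ]
```

View pics/p3s.png

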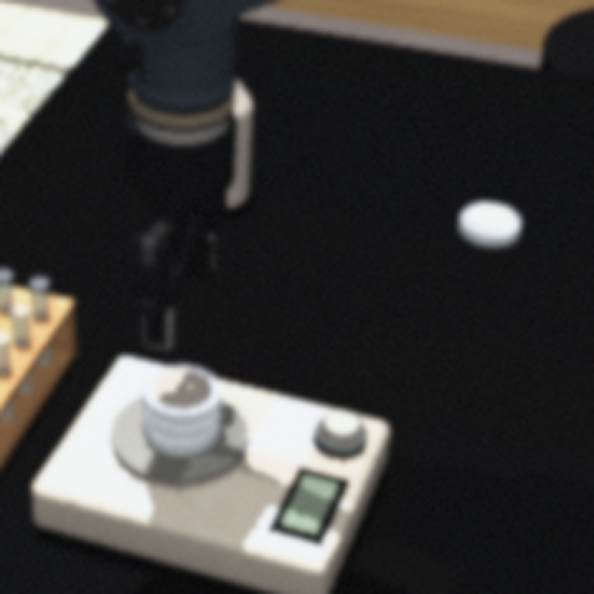

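Three dishes are stacked straight at (182,410), and the last is at (490,222).

Emit:
send_rows:
  increments:
    - [[0,0,0],[-5,12,0],1]
    - [[0,-0.002,0],[-18,48,0],1]
    - [[0,-0.005,0],[-36,95,0],1]
    - [[0,-0.005,0],[-53,142,0],1]
    - [[0,-0.005,0],[-71,189,0],1]
    - [[0,-0.005,0],[-89,236,0],1]
    - [[0,-0.005,0],[-106,281,0],1]
    - [[0,-0.005,0],[-120,318,0],1]
    - [[0,-0.005,0],[-129,342,0],1]
    - [[0,-0.005,0],[-132,350,0],1]

```text
time_s: 41.5
position: [465.1, -325.0, 239.1]
tool_rot: [[1.0, -0.003, -0.005], [-0.003, -1.0, 0.002], [-0.005, -0.002, -1.0]]
force: [0.5, 0.7, -0.5]
width: 1.001
```

Emit:
send_rows:
  increments:
    - [[0,0,0],[-4,12,5],1]
    - [[0,0,0],[-12,35,20],1]
    - [[0,0,0],[-22,63,40],1]
    - [[0,0,0],[-31,88,65],1]
    - [[0,0,0],[-36,103,88],1]
    - [[0,0,0],[-38,109,104],1]
    - [[0,0,0],[-38,110,110],1]
    - [[0,0,0],[-38,110,110],1]
    - [[0,0,0],[-38,110,110],1]

```text
time_s: 42.4
position: [426.8, -433.8, 129.7]
tool_rot: [[1.0, -0.002, -0.004], [-0.002, -1.0, 0.001], [-0.004, -0.001, -1.0]]
force: [-0.5, 0.1, 0.6]
width: 0.997
```

Run:
```python
from h import *
plan((430,-433,71))
```

```text
t 42.4 p [ 426.8 -433.8  129.7] F [-0.5  0.1  0.6] w 0.997 turn [-0.0015  0.0044 -0.002 ]
(430, -433, 71) -> [ 3.5 -0.7 58.6]
```

Emit:
send_rows:
  increments:
    - [[-0.0015,0.0044,-0.002],[3.2,-0.7,4],1]
    - [[-0.0015,0.0044,-0.002],[3.2,-0.7,14],1]
    - [[-0.0015,0.0044,-0.002],[3.2,-0.7,27],1]
    - [[-0.0015,0.0044,-0.002],[3.2,-0.7,39],1]
    - [[-0.0015,0.0044,-0.002],[3.2,-0.7,49],1]
    - [[-0.0015,0.0044,-0.002],[3.2,-0.7,55],1]
    - [[-0.0015,0.0044,-0.002],[3.2,-0.7,58],1]
    - [[-0.0015,0.0044,-0.002],[3.2,-0.7,58.5],1]
    - [[-0.0015,0.0044,-0.002],[3.2,-0.7,58.5],1]

```text
time_s: 43.3
position: [429.8, -433.2, 71.2]
tool_rot: [[1.0, -0.0, 0.0], [-0.0, -1.0, -0.0], [0.0, 0.0, -1.0]]
force: [-0.6, -0.2, -0.0]
width: 1.001
```

Emit:
send_rows:
  increments:
    - [[0,0,0],[0,0,0],0.9]
    - [[0,0,0],[0,0,0],0.85]
    - [[0,0,0],[0,0,0],0.8]
    - [[0,0,0],[0,0,0],0.75]
    - [[0,0,0],[0,0,0],0.7]
    - [[0,0,0],[0,0,0],0.5]
    - [[0,0,0],[0,0,0],0.3]
    - [[0,0,0],[0,0,0],0.3]

```text
time_s: 44.1
position: [429.9, -433.3, 72.2]
tool_rot: [[1.0, -0.0, 0.0], [-0.0, -1.0, -0.001], [0.0, 0.001, -1.0]]
force: [-0.5, 0.5, 5.5]
width: 0.675
```

Emit:
send_rows:
  increments:
    - [[0,0,0],[0,0,-5],0.3]
    - [[0,0,0],[0,0,-20],0.3]
    - [[0,0,0],[0,0,-48],0.3]
    - [[0,0,0],[0,0,-85],0.3]
    - [[0,0,0],[0,0,-120],0.3]
    - [[0,0,0],[0,0,-147],0.3]
    - [[0,0,0],[0,0,-158],0.3]
    - [[0,0,0],[0,0,-158],0.3]

```text
time_s: 44.9
position: [430.3, -433.8, 232.4]
tool_rot: [[1.0, 0.0, 0.003], [0.0, -1.0, -0.004], [0.003, 0.004, -1.0]]
force: [0.8, -0.1, -0.3]
width: 0.674
```

Run:
```python
from h import *
plan((598,28,230),(598,28,179.8))
```

```text
t 44.9 p [ 430.3 -433.8  232.4] F [ 0.8 -0.1 -0.3] w 0.674 turn [ 0.0043 -0.0029  0.0001]
(598, 28, 230) -> [ 167.7 -461.8    0.9]
(598, 28, 179.8) -> [ 167.6 -462.    51.1]
```

Emit:
send_rows:
  increments:
    - [[0,0,0],[4,-12,0],0.3]
    - [[0.002,-0.002,0],[16,-45,0],0.3]
    - [[0.004,-0.003,0],[32,-89,0],0.3]
    - [[0.004,-0.003,0],[48,-133,0],0.3]
    - [[0.004,-0.003,0],[64,-177,0],0.3]
    - [[0.004,-0.003,0],[80,-221,0],0.3]
    - [[0.004,-0.003,0],[96,-264,0],0.3]
    - [[0.004,-0.003,0],[110,-302,0],0.3]
    - [[0.004,-0.003,0],[118,-325,0],0.3]
    - [[0.004,-0.003,0],[121,-333,0],0.3]

```text
time_s: 45.9
position: [550.5, -97.1, 229.4]
tool_rot: [[1.0, 0.004, -0.004], [0.004, -1.0, 0.002], [-0.004, -0.002, -1.0]]
force: [0.1, 0.2, -0.4]
width: 0.675
```

Run:
```python
from h import *
plan((598,28,230),(598,28,185))
```

```text
t 45.9 p [550.5 -97.1 229.4] F [ 0.1  0.2 -0.4] w 0.675 turn [-0.0019  0.0043  0.0039]
(598, 28, 230) -> [  48.  -124.9   -0.5]
(598, 28, 185) -> [  48.2 -124.8   44.5]
```

Emit:
send_rows:
  increments:
    - [[-0.001,0.002,0.002],[3,-8,0],0.3]
    - [[-0.002,0.004,0.004],[10,-26,0],0.3]
    - [[-0.002,0.004,0.004],[19,-50,0],0.3]
    - [[-0.002,0.004,0.004],[29,-76,0],0.3]
    - [[-0.002,0.004,0.004],[38,-99,0],0.3]
    - [[-0.002,0.004,0.004],[44,-115,5],0.3]
    - [[-0.002,0.004,0.004],[47,-122,12],0.3]
    - [[-0.002,0.004,0.004],[48,-124.9,20],0.3]
    - [[-0.002,0.004,0.004],[48.1,-124.9,24],0.3]
    - [[-0.002,0.004,0.004],[48.1,-124.9,24],0.3]

```text
time_s: 46.9
position: [597.1, 27.3, 204.2]
tool_rot: [[1.0, -0.001, -0.003], [-0.001, -1.0, -0.0], [-0.003, 0.0, -1.0]]
force: [-0.6, -0.3, -0.6]
width: 0.676
```

Run:
```python
from h import *
plan((598,28,183),(598,28,179.4))
```

```text
t 46.9 p [597.1  27.3 204.2] F [-0.6 -0.3 -0.6] w 0.676 turn [ 0.      0.0032 -0.001 ]
(598, 28, 183) -> [ 1.  -0.7 21.2]
(598, 28, 179.4) -> [ 1.  -0.7 24.8]
```

Emit:
send_rows:
  increments:
    - [[0,0.003,0],[1,-0.7,2],0.3]
    - [[0,0.003,0],[1,-0.7,7],0.3]
    - [[0,0.003,0],[1,-0.7,13],0.3]
    - [[0,0.003,0],[1,-0.7,18],0.3]
    - [[0,0.003,0],[1,-0.7,21],0.3]
    - [[0,0.003,0],[1,-0.7,23],0.3]
    - [[0,0.003,0],[1,-0.7,24],0.3]
    - [[0,0.003,0],[1,-0.7,24.5],0.3]
    - [[0,0.003,0],[1,-0.7,24.5],0.3]

```text
time_s: 47.8
position: [598.1, 28.0, 179.8]
tool_rot: [[1.0, -0.001, 0.0], [-0.001, -1.0, -0.0], [0.0, 0.0, -1.0]]
force: [-0.8, 1.0, -0.8]
width: 0.671
```

Emit:
send_rows:
  increments:
    - [[0,0,0],[0,0,0],0.7]
    - [[0,0,0],[0,0,0],0.75]
    - [[0,0,0],[0,0,0],0.85]
    - [[0,0,0],[0,0,0],1]
    - [[0,0,0],[0,0,0],1]
    - [[0,0,0],[0,0,-5],1]
    - [[0,0,0],[0,0,-20],1]
    - [[0,0,0],[0,0,-40],1]
    - [[0,0,0],[0,0,-50],1]
    - [[0,0,0],[0,0,-50],1]

```text
time_s: 48.8
position: [599.1, 27.9, 231.6]
tool_rot: [[1.0, -0.001, 0.004], [-0.001, -1.0, -0.001], [0.004, 0.001, -1.0]]
force: [-0.1, 0.2, -0.8]
width: 0.996
```

Run:
```python
from h import *
plan((480,-20,220),(480,-22,145))
```

```text
t 48.8 p [599.1  27.9 231.6] F [-0.1  0.2 -0.8] w 0.996 turn [ 0.0006 -0.0041 -0.001 ]
(480, -20, 220) -> [-119.1   48.    11.1]
(480, -22, 145) -> [-119.4   50.    86.1]
```

Run:
```python
from h import *
s=snap("top");t=snap("side")
for z in (50,55,60,65,70): print(z,toz(s,248.4,240,z).round(1),toz(t,303.9,207.6,z).round(1))
for z in (50,60,65): print(proj(t,(480,-17,z)))
# balance frame estimate: pan at +x; button offset
bx=(np.array([689.1,111.8])+[684.3,-65.8]-np.array([446.4,-55.9])-[452.2,120.4]);print(np.degrees(np.arctan2(bx[1],bx[0])))
```

```text
50 [480.2 -16.6  50. ] [482.4 -44.2  50. ]
55 [480.  -16.6  55. ] [481.3 -38.5  55. ]
60 [479.9 -16.7  60. ] [480.2 -32.7  60. ]
65 [479.8 -16.7  65. ] [479.1 -27.   65. ]
70 [479.7 -16.7  70. ] [478.  -21.3  70. ]
[302.21135412 214.19241623]
[302.47283927 211.32863208]
[302.60453619 209.88628797]
-2.231331089317695
```

Emit:
send_rows:
  increments:
    - [[0,0,0],[-8,3,0],0.8]
    - [[0,-0.002,0],[-28,11,0],0.5]
    - [[0,-0.004,0],[-55,21,0],0.2]
    - [[0,-0.004,0],[-82,32,0],0]
    - [[0,-0.004,0],[-105,41,5],0]
    - [[0,-0.004,0],[-116,45,20],0]
    - [[0,-0.004,0],[-119,46.5,40],0]
    - [[0,-0.004,0],[-119.6,46.5,58],0]
    - [[0,-0.004,0],[-119.6,46.5,68],0]
    - [[0,-0.004,0],[-119.6,46.5,70],0]

```text
time_s: 49.9
position: [477.1, -18.3, 158.3]
tool_rot: [[1.0, -0.001, -0.008], [-0.001, -1.0, 0.001], [-0.008, -0.001, -1.0]]
force: [0.1, -0.2, -0.2]
width: -0.0
```

Run:
```python
from h import *
plan((479.5,-18.5,145))
s=snap("top");t=snap("side")
im=np.hstack([cv2.resize(s["image"][140:260,185:305],None,fx=3,fy=3),cv2.resize(t["image"][150:270,220:340],None,fx=3,fy=3)])
cv2.imwrite("pics/m4.png",im)
```

```text
t 49.9 p [477.1 -18.3 158.3] F [ 0.1 -0.2 -0.2] w -0.0 turn [-0.0009  0.0076 -0.0012]
(479.5, -18.5, 145) -> [ 2.5  0.3 13.3]
```

View pics/m4.png

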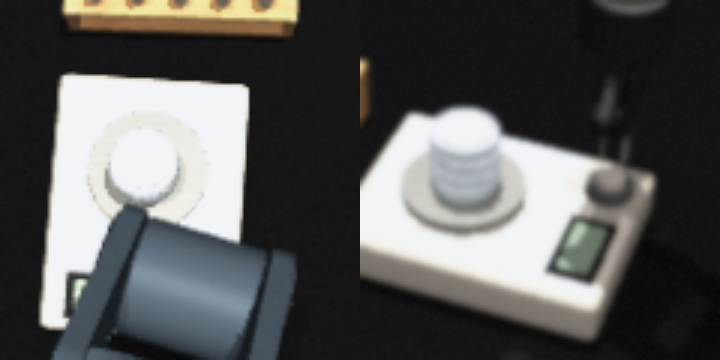

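The four dishes form a straight, centred stack, and the closed fingertips are directly above the button. I'll press gently.

Emit:
send_rows:
  increments:
    - [[0,0.0076,0],[2.5,0,2],0]
    - [[0,0.0076,0],[2.5,0,4],0]
    - [[0,0.0076,0],[2.5,0,6],0]
    - [[0,0.0076,0],[2.5,0,8],0]
    - [[0,0.0076,0],[2.5,0,10],0]
    - [[0,0.0076,0],[2.5,0,12],0]
    - [[0,0.0076,0],[2.5,0,14],0]
    - [[0,0.0076,0],[2.5,0,14],0]

```text
time_s: 50.8
position: [480.4, -18.3, 145.1]
tool_rot: [[1.0, -0.001, 0.002], [-0.001, -1.0, 0.0], [0.002, -0.0, -1.0]]
force: [0.5, -0.4, -0.2]
width: 0.003
```

Emit:
send_rows:
  increments:
    - [[0,0,0],[0,0,1],0]
    - [[0,0,0],[0,0,2],0]
    - [[0,0,0],[0,0,2],0]

```text
time_s: 51.1
position: [480.4, -18.3, 143.2]
tool_rot: [[1.0, -0.001, 0.002], [-0.001, -1.0, 0.0], [0.002, -0.0, -1.0]]
force: [0.0, 0.8, 1.7]
width: 0.001
```

Contact may be starting near 143–144 mm, so I'll continue in small steps.

Emit:
send_rows:
  increments:
    - [[0,0,0],[0,0,1],0]
    - [[0,0,0],[0,0,2],0]
    - [[0,0,0],[0,0,2],0]

```text
time_s: 51.4
position: [480.5, -18.3, 141.2]
tool_rot: [[1.0, -0.001, 0.002], [-0.001, -1.0, 0.0], [0.002, -0.0, -1.0]]
force: [-0.8, 0.6, 3.4]
width: -0.003
```

Emit:
send_rows:
  increments:
    - [[0,0,0],[0,0,1],0]
    - [[0,0,0],[0,0,2],0]
    - [[0,0,0],[0,0,2],0]

```text
time_s: 51.7
position: [480.4, -18.3, 139.1]
tool_rot: [[1.0, -0.001, 0.002], [-0.001, -1.0, 0.0], [0.002, -0.0, -1.0]]
force: [-1.3, 0.5, 4.2]
width: -0.001
```

Emit:
send_rows:
  increments:
    - [[0,0,0],[0,0,1],0]
    - [[0,0,0],[0,0,2],0]
    - [[0,0,0],[0,0,2],0]

```text
time_s: 52.0
position: [480.5, -18.3, 138.5]
tool_rot: [[1.0, -0.001, 0.003], [-0.001, -1.0, 0.0], [0.003, -0.0, -1.0]]
force: [-2.9, 0.6, 16.7]
width: -0.003
```

The button bottomed out: the force jumped to 17 N after about 6 mm of travel. I'll retreat.

Emit:
send_rows:
  increments:
    - [[0,0,0],[0,0,-4],0]
    - [[0,0,0],[0,0,-12],0]
    - [[0,0,0],[0,0,-30],0]
    - [[0,0,0],[0,0,-60],0]
    - [[0,0,0],[0,0,-95],0]
    - [[0,0,0],[0,0,-130],0]
    - [[0,0,0],[0,0,-155],0]
    - [[0,0,0],[0,0,-165],0]
    - [[0,0,0],[0,0,-165],0]

```text
time_s: 52.9
position: [480.4, -18.4, 304.4]
tool_rot: [[1.0, -0.001, 0.006], [-0.001, -1.0, -0.001], [0.006, 0.001, -1.0]]
force: [0.9, -0.4, 0.3]
width: 0.001
```

Emit:
send_rows:
  increments:
    - [[0,0,0],[-3,12,0],0]
    - [[0,0,0],[-10,40,0],0]
    - [[0,0,0],[-20,80,0],0]
    - [[0,0,0],[-30,120,0],0]
    - [[0,0,0],[-38,155,0],0]
    - [[0,0,0],[-45,180,0],0]
    - [[0,0,0],[-49,195,0],0]
    - [[0,0,0],[-50,200,0],0]
    - [[0,0,0],[-50,200,0],0]

```text
time_s: 53.8
position: [429.5, -218.9, 302.9]
tool_rot: [[1.0, -0.003, 0.003], [-0.003, -1.0, 0.001], [0.003, -0.001, -1.0]]
force: [-0.1, -0.7, 0.0]
width: 0.002
```

Run:
```python
from h import *
plan()
s=snap("top");t=snap("side")
im=np.hstack([s["image"][110:290,60:300],t["image"][140:383,160:340][:, :]][0:1])
a=cv2.resize(s["image"][110:290,60:300],None,fx=1.65,fy=1.65);b=cv2.resize(t["image"][143:383,160:380],None,fx=1.7,fy=1.7)
h=max(len(a),len(b));p=lambda i:cv2.copyMakeBorder(i,0,h-len(i),0,0,0)
cv2.imwrite("pics/fin.png",np.hstack([p(a),p(b)]))
```

```text
t 53.8 p [ 429.5 -218.9  302.9] F [-0.1 -0.7  0. ] w 0.002 turn [-0.0013 -0.0034 -0.0025]
```

View pics/fin.png

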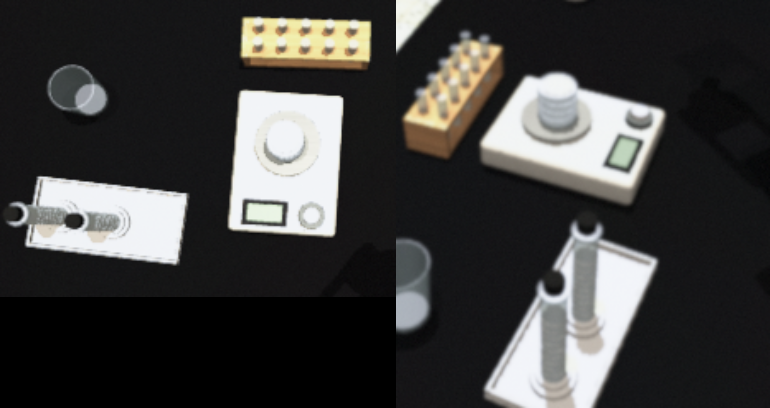

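Both cylinders are upright in the tray, the four dishes are stacked straight on the pan, and the beaker and rack haven't moved. Handing in.

```bash
python3 -c "
from plant import job_done
print(job_done())"
```

```text
the job is handed in; nothing more can be done
None
```

The job is done and handed in at 53.8 s of the 210 s limit; the hand-in gave no verdict.

- **Cylinders:** Both that were present (the one on the pan and one on the bench) stand upright on the drip tray's floor, about 90 mm apart.
- **Dishes:** All four that were present lie in one straight stack on the balance pan. I measured the first dish at about 1 mm off the pan's centre; the full stack I judged only by eye. The cameras never showed a fifth dish, and none of them had been knocked aside.
- **Tare button:** I pressed it last. It bottomed out after about 6 mm of travel: force rose to about 4 N, then 17 N at the stop. I then moved the arm well clear.
- **Final check:** The last pictures show the cylinders and stack standing, and the beaker and tube rack unmoved. The wash bottle was out of that view; it was in its place earlier, and the arm never went near it.

One disagreement: the two cameras differed by up to about 4 mm in y, so I used averages. The grasps and placements came out well on those.

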